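Close up the dough divider: tighten the lid and lock in the guard key

TASK

Close up the dough divider after cleaning: turn the three wing knobs on its lid clockwise to their end stops, the middle one first and then the two outer ones in either order. Only then take the guard key out of its holder, stand it on the bench and let go to change your grip, and push its pin fully home into the opening at the front of the guard switch, so that the key's block stands against the switch; let go of it and leave everything else on the bench and on the lid where it stands.

Things in the scene. Friction and masses are not known exactly. Their poses are not given: they have to be found in the camera images.
- divider: dough divider head, fixed: white box 200 mm (x) by 320 (y), lid top 70 mm up; origin: centre of its underside on the bench, +x away from the operator. On the lid three equal wing knobs at x = -30 mm, y = +105 (left), 0, -105 mm (right); behind them a round hopper neck, 80 mm wide, centred at x = +55 mm, top 105 mm up. On the middle of its front: the guard switch
- switch_mouth (a point): centre of the square opening (14 by 14 mm, 40 mm deep, going in along +x) in the front face of the guard switch, 16 mm above the bench; axes as the divider's. The switch is a grey box 60 mm wide, 115 mm tall, standing 40 mm out of the divider's front; this point lies in its face
- key: guard key, loose, 0.22 kg, upright in the holder: steel block 60 mm (x) by 36 (y) by 32 tall; a pin 8 mm thick, 30 mm long out of its front (+x) face, 16 mm above its underside; a square black grip 30 by 30 mm on the block from 32 to 85 mm height, its axis 13 mm ahead (+x) of the origin. Origin: centre of the underside
- key_tip (a point): tip of the key's pin (60 mm ahead of the key's origin, 16 mm up); axes as the key's
- key_grip (a point): point on the axis of the key's square grip, 62 mm above its underside, where to take it; fingertips must stay above 32 mm to clear the block and pin
- holder: key holder, fixed, left or right of the divider: base plate 6 mm thick (the key stands on it), two steel cheeks 70 mm long (x), 46 mm apart (y), tops 96 mm up; open at both x ends and above. Origin: centre of its underside. Here the key's grip can be taken only with fingers before and behind it (along x); at the switch only with fingers at its sides (along y)
- knob_left (a joint): turn of the left wing knob in rad: grows clockwise seen from above, end stop (fully tight) at 2.0, where the wing lies along the divider's y
- knob_left_grip (a point): on the axis of the left wing knob, 101 mm above the bench, where to grip. The upright wing is 12 mm thick (along this point's x), 52 mm long (point's y), from 85 to 113 mm above the bench; point turns with the knob
- knob_middle (a joint): turn of the middle wing knob in rad: grows clockwise seen from above, end stop (fully tight) at 2.0, where the wing lies along the divider's y
- knob_middle_grip (a point): on the axis of the middle wing knob, 101 mm above the bench, where to grip. The upright wing is 12 mm thick (along this point's x), 52 mm long (point's y), from 85 to 113 mm above the bench; point turns with the knob
- knob_right (a joint): turn of the right wing knob in rad: grows clockwise seen from above, end stop (fully tight) at 2.0, where the wing lies along the divider's y
- knob_right_grip (a point): on the axis of the right wing knob, 101 mm above the bench, where to grip. The upright wing is 12 mm thick (along this point's x), 52 mm long (point's y), from 85 to 113 mm above the bench; point turns with the knob
- loaf: bystander: round loaf in a brown paper case, 100 mm wide, 105 mm tall, loose on the bench
- nozzle_a: bystander: steel cone nozzle, foot 40 mm wide, 45 mm tall, loose on the lid behind the wing knobs, left
- nozzle_b: bystander: the same nozzle, on the lid at the right
- jar: bystander: glass jar, 54 mm wide, 100 mm tall, beside the strip of bench in front of the switch
- tin: bystander: round tin, 56 mm wide, 85 mm tall, on the other side of that strip
- oil: bystander: amber bottle, 56 mm wide, 150 mm tall, beside the divider
- cutter: bystander: flat dough cutter lying beside the divider, 110 mm steel blade with a wooden bar handle 115 mm long, 22 mm high

How it is judged:
By the outcome, as a careful person would: the job done as asked, in the order asked, and still so for the second after the job is handed in, with the robot touching nothing.
It also fails if it takes over 72 s, if anything falls off the work surface, if the arm or the gripper's body presses on something with over 40 N, if the wrist force passes 120 N, or if a joint passes its speed limit or range.

ROBOT

A 6-joint arm with a two-finger parallel gripper is mounted at the origin on the work surface. World frame = base frame: x ahead of the robot, y to its left, z up, the work surface at z = 0. Lengths are in m, angles in rad, forces in N, time in s.
With the tool pointing down it reaches from about 0.35 to 0.85 m from the base axis. Payload 8.1 kg.
Tool frame: the origin (TCP) lies at the very end of the fingers, on their centre line; the grasp point (between the pads) lies 19 mm behind it; z points along the fingers, y is the line along which they close (so a half turn about z gives the same grasp; the last joint's range is limited). The gripper opens to 93 mm and grips with 3 to 60 N. Pads are 15 mm wide; open, the fingers measure 128 mm over their backs; the gripper's body (75 mm by 188 mm) begins 65 mm behind the grasp point.
Start: joints at [-1.43, 0.13, 1.488, -0, 1.523, -0.085], TCP at [0.134, -0.585, 0.183] pointing down, gripper open.
Joint ranges: [-2.96, 2.96], [-0.89, 2.26], [0.02, 2.5], [-1.34, 4.48], [0, 2.73], [-2.66, 2.66]. Speed limits (rad/s): [2.39, 2.39, 2.79, 3.14, 3.14, 3.14].

INTERFACE

Orientations are given as a rotation vector (axis times angle).
In Python, from plant import robot, imaging gives the robot as it stands.
- The arm moves only by the tool jog_arm, never from a script. Its argument "rows" is a list of rows, each a list of 2 entries, a list of its own where there are three numbers: the shift along the tool's x, y, z each as a share of 0.2 m, from -1 to 1, then the turn, a rotation vector about the tool's x, y, z each as a share of pi/2 rad, from -1 to 1. A call has 1 to 5 rows; each row is the pose to reach, as a shift and turn from the pose commanded when the call began, along the tool's axes at that moment; what a row does not reach only later rows make up. A row lasts 1/10 s, in which the tool goes at most 50 mm and 8.59 degrees, less where a joint would pass 70% of its speed; a pose out of reach is approached as far as the arm can. A call with a number of a shift or a turn outside -1 to 1 is refused whole. A call with a gripper value outside its range is refused whole. "hand" is the closure, from -1 (fully open) to 1 (shut), set as the call begins (left out, the last holds). The fingers move at their own pace and stop on an object; "squeeze" is the grip in N (left out, the last holds). Time passes only in rows, so rows that repeat a pose let the fingers close. It gives the time, the measured TCP pose, the force, the opening and the grip force at its end, in the units of the state.
- robot.read_state(): the state, without advancing time (a new reading comes with each control period).
- imaging.read_camera(name): name is "scene" or "side" or "wrist"; returns a dict with "frame" (480x640x3 uint8, red, green, blue), "vertical_fov" (degrees; the focal length in pixels is half the picture's height over the tangent of half this angle, whatever the lens; pixels are square), "cx", "cy" (the principal point, pixels), "R" (3x3) and "t" (3): a world point X has camera coordinates R X + t. Camera axes: x right, y down, z forward; pixel columns grow to the right and rows downward; lengths in m; the calibration is good to about 2 mm. A picture is of the moment at which its call begins. There is no depth.
- robot.close_job(): hands the job in; it is judged then, once.
The state is a dict: "t": time; "q": joint angles; "dq": joint speeds; "joint_torque": joint torques, N m; "tool_pos": TCP position; "orientation": TCP orientation; "force": force on the tool from outside, world axes, zero at the start; "wrist_torque": the same for the moment, N m; "opening": finger opening in m; "gripper_force": force on a finger pad.
Only numpy, scipy, OpenCV 4.12 (cv2) and the standard library are available. Lean on these libraries where they do the work, as an engineer would, in place of code of your own. Each camera call takes 0.05 s, during which the arm holds its last target. There are 200 camera calls.

## Working session

There is one attempt and no reset: what is moved stays moved. The work goes in short steps, Python scripts to look and compute and a tool call to move; the robot and the scene stay as the last step left them, time stands still between calls to the robot, and variables do not carry over. Pictures are saved under pics/ and viewed, at most 10 in all, crops included, and the job is handed in when it is done.

Besides the shell and the picture viewer there is one more tool, called as name(argument=value, ...), one argument or row to a line, values as JSON. jog_arm: Moves the arm, as the interface text tells. Its arguments: {"type":"object","properties":{"rows":{"type":"array"},"hand":{"type":"number"},"squeeze":{"type":"number"}},"required":["rows"]}

```bash
ls; mkdir -p pics; python3 - <<'E'
from plant import robot, imaging
import cv2,numpy as np,json
for n in ["scene","side"]:
    c=imaging.read_camera(n); cv2.imwrite(f"pics/{n}0.png",c["frame"][:,:,::-1])
    np.savez(f"pics/{n}0.npz",**c)
    print(n,c["vertical_fov"],c["cx"],c["cy"],np.round(c["R"],4).tolist(),np.round(c["t"],4).tolist())
print(robot.read_state())
E
```

```text
pics
scene 53.77084528888529 321.8710119183477 244.06662528764414 [[-0.4116, 0.9113, 0.0067], [0.479, 0.2225, -0.8492], [-0.7754, -0.3463, -0.5281]] [0.2401, -0.2099, 1.5345]
side 47.323856855965964 310.61557914211414 246.97973822858185 [[-0.8487, -0.5289, 0.0001], [-0.3367, 0.54, -0.7714], [0.408, -0.6547, -0.6364]] [0.5408, 0.2453, 0.9031]
{'t': 0.1, 'q': array([-1.43038884e+00,  1.31113907e-01,  1.48914583e+00, -2.19889694e-05,
        1.52297418e+00, -8.53942029e-02]), 'dq': array([ 0.00187066, -0.00024592, -0.00392749,  0.00103439, -0.00148006,
       -0.00078102]), 'joint_torque': array([ 7.15647875e-04, -5.61346185e+01, -4.93096447e+01,  7.70905917e-02,
        2.92064849e-02, -7.34300761e-05]), 'tool_pos': array([ 0.13427109, -0.58421422,  0.18248898]), 'orientation': array([-3.11996181e+00, -3.53752339e-01,  1.05337111e-04]), 'force': array([-1.17468331,  0.08507948, -0.55797806]), 'wrist_torque': array([-0.02408309,  0.0154998 ,  0.00929397]), 'gripper_force': 0.0, 'opening': 0.0929912137119368}
```

View pics/scene0.png

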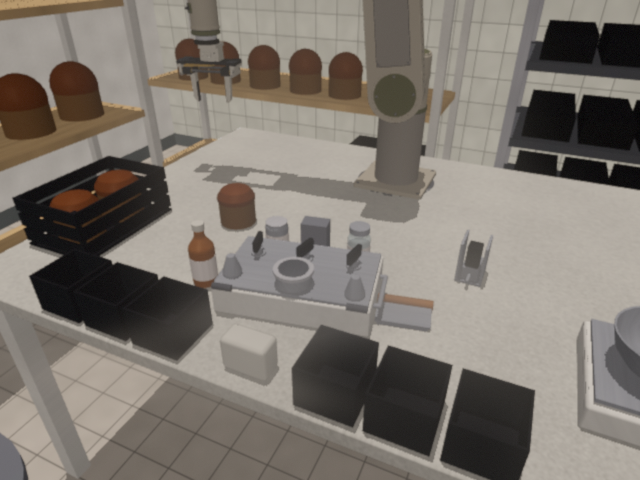

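View pics/side0.png

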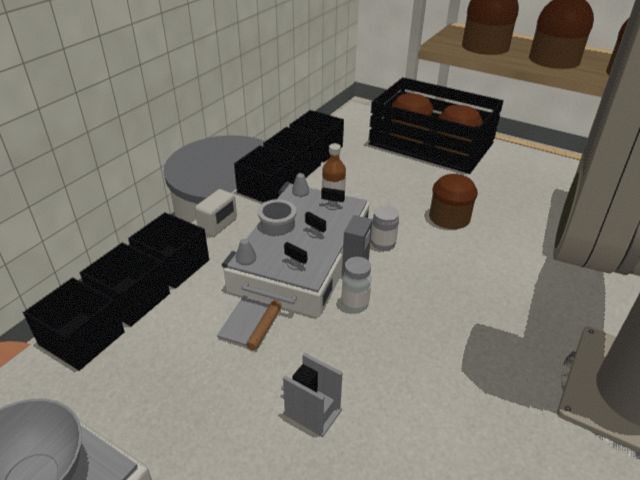

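The scene view shows the divider (lid about 215–385, 240–330), its wing knobs near (258,242), (305,247) and (354,255), and the holder with the key at (474,255). In the side view the holder is at (313,395). I'll enlarge both.

```bash
python3 - <<'E'
import cv2
a=cv2.imread("pics/scene0.png")[180:345,195:415]; cv2.imwrite("pics/c1.png",cv2.resize(a,None,fx=3.6,fy=3.6,interpolation=cv2.INTER_CUBIC))
a=cv2.imread("pics/side0.png")[165:315,215:405]; b=cv2.imread("pics/side0.png")[340:440,270:350]; c=cv2.imread("pics/scene0.png")[220:290,445:500]
cv2.imwrite("pics/c2.png",cv2.resize(a,None,fx=4,fy=4,interpolation=cv2.INTER_CUBIC))
import numpy as np
o=np.zeros((600,800,3),np.uint8)
b=cv2.resize(b,None,fx=5,fy=5,interpolation=cv2.INTER_CUBIC);o[:500,:400]=b
c=cv2.resize(c,None,fx=7,fy=7,interpolation=cv2.INTER_CUBIC);o[:490,410:795]=c
cv2.imwrite("pics/c3.png",o)
E
```

```text
(no output)
```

View pics/c1.png

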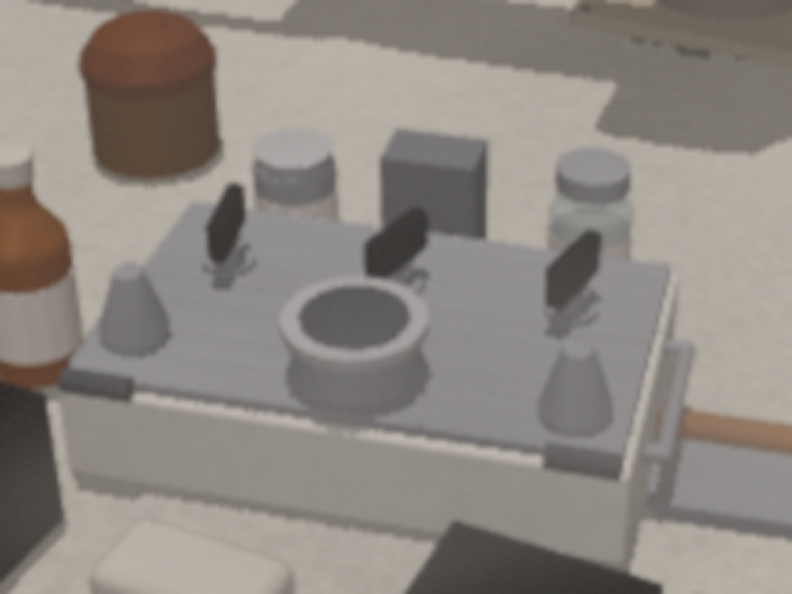

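View pics/c2.png

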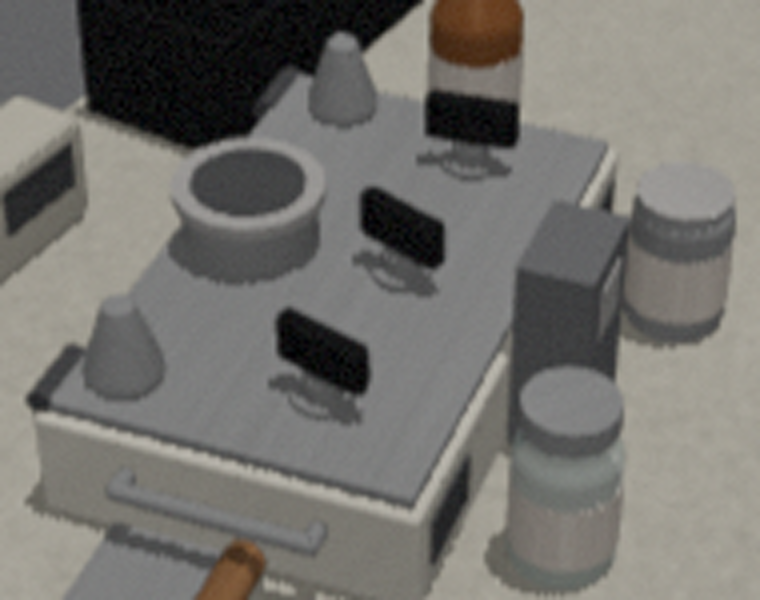

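View pics/c3.png

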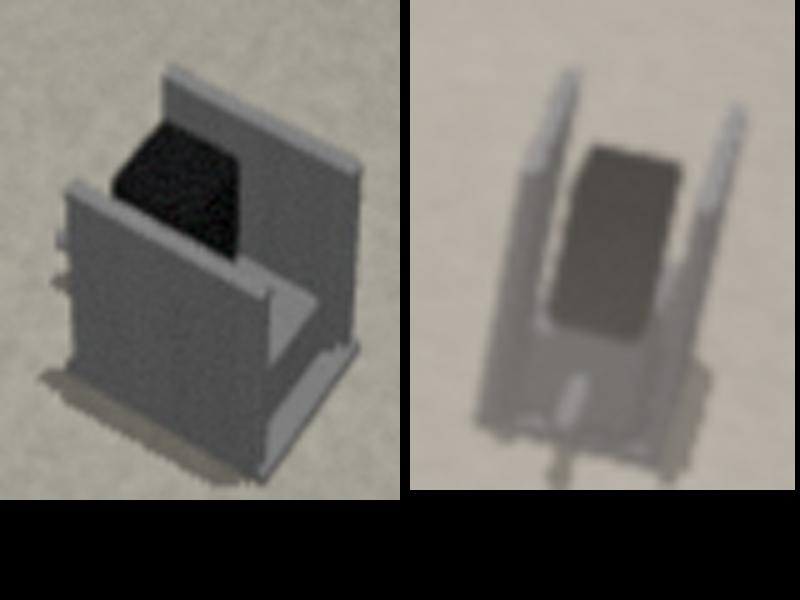

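The crops show clear switch-top corners, wing outlines, cheeks and grip. I'll fit the poses from these pixels.

```bash
cat > h.py <<'E'
import numpy as np
from scipy.optimize import least_squares
from scipy.spatial.transform import Rotation as Rn
C={n:dict(np.load(f"pics/{n}0.npz")) for n in("scene","side")}
def proj(c,X):
    f=240/np.tan(np.radians(c["vertical_fov"])/2); p=np.atleast_2d(X)@c["R"].T+c["t"]
    return p[:,:2]/p[:,2:]*f+[float(c["cx"]),float(c["cy"])]
def place(p,X):
    X=np.atleast_2d(X); c,s=np.cos(p[2]),np.sin(p[2])
    return np.c_[p[0]+c*X[:,0]-s*X[:,1],p[1]+s*X[:,0]+c*X[:,1],X[:,2]]
E
cat > fit.py <<'E'
from h import *
px=lambda p,s,o:(np.array(p,float)+.5)/s-.5+np.array(o)
S=lambda *p:px(p,3.6,(195,180)); D=lambda *p:px(p,4,(215,165))
pts=[("scene",(-.14,-.03,.115),S(398,131),1),("scene",(-.14,.03,.115),S(488,141),1),("scene",(-.1,.03,.115),S(484,170),1),("scene",(-.1,-.03,.115),S(383,157),1),
("side",(-.1,-.03,.115),D(558,203),1),("side",(-.14,-.03,.115),D(630,215),1),("side",(-.14,.03,.115),D(592,284),.7),("side",(-.1,.03,.115),D(517,265),1),
("scene",(.055,0,.105),S(354,318),.6),("side",(.055,0,.105),D(249,188),.6),
("side",(-.1,.16,.07),D(420,515),.6),("side",(-.1,-.16,.07),D(617,148),.6),("scene",(-.1,.16,.07),S(678,270),.6),("scene",(-.1,-.16,.07),S(190,203),.5)]
bb={"scene":[S(546,232,),S(601,308),S(364,207),S(429,278),S(206,184),S(244,262)],"side":[D(276,309),D(370,394),D(359,186),D(445,268),D(425,90),D(520,147)]}
box=np.array([(x,y,z) for x in(-.006,.006) for y in(-.026,.026) for z in(.085,.113)])
def wing(p,k):
    B=place((-.03,(.105,0,-.105)[k],p[3+k]),box); return place(p,B)
def res(p):
    r=[w*(proj(C[n],place(p,X))[0]-m) for n,X,m,w in pts]
    for n in bb:
        for k in range(3):
            q=proj(C[n],wing(p,k)); r+=[q.min(0)-bb[n][2*k],q.max(0)-bb[n][2*k+1]]
    return np.concatenate(r)
best=min((least_squares(res,[.6,0,y0,a,b,c],loss="soft_l1") for y0 in(-.1,.3) for a in(.5,1.5,2.3) for b in(.5,1.5,2.3) for c in(.5,1.5,2.3)),key=lambda s:s.cost)
p=best.x; print("divider",p.round(4),best.cost); print(np.round(res(p),1).reshape(-1,2).tolist())
for k in range(3): print("knob",k,place(p,(-.03,(.105,0,-.105)[k],.101)).round(4),"wing yaw rel",p[3+k])
print("mouth",place(p,(-.14,0,.016)).round(4))
# holder + key
H=lambda *q:px(q,5,(270,340)); G=lambda a,b:px((a-410,b),7,(445,220))
g=[("scene",(-.002,-.015,.091),G(593,147)),("scene",(-.002,.015,.091),G(682,164)),("scene",(.028,-.015,.038),G(550,320)),("scene",(.028,.015,.038),G(640,340)),
("side",(.028,-.015,.091),H(170,122)),("side",(-.002,-.015,.091),H(238,156)),("side",(.028,.015,.091),H(113,185))]
hh=[("side",(.035,1,.096),H(73,185)),("side",(-.035,1,.096),H(265,292)),("side",(.035,-1,.096),H(170,68)),("side",(-.035,-1,.096),H(358,168)),("scene",(-.035,-1,.096),G(572,70)),("scene",(-.035,1,.096),G(740,105))]
def res2(q):
    r=[proj(C[n],place((q[0],q[1],q[2]),X))[0]-m for n,X,m in g]
    r+=[proj(C[n],place((q[3],q[4],q[5]),(X[0],X[1]*q[6],X[2])))[0]-m for n,X,m in hh]
    return np.concatenate(r)
s=least_squares(res2,[.5,.3,0,.5,.3,0,.026],loss="soft_l1",x_scale=[.01,.01,.1,.01,.01,.1,.002]); q=s.x
print("key",q[:3].round(4),"holder",q[3:].round(4),s.cost); print(np.round(res2(q),1).reshape(-1,2).tolist())
print("grip",place(q[:3],(.013,0,.068)).round(4))
for nm,u in(("jarL",("side",(567,585))),):pass
# bystanders: base points from side view bottoms
def ray(n,u,z):
    c=C[n]; f=240/np.tan(np.radians(c["vertical_fov"])/2); d=c["R"].T@np.array([(u[0]-c["cx"])/f,(u[1]-c["cy"])/f,1]); o=-c["R"].T@c["t"]; return (o+d*(z-o[2])/d[2]).round(3)
print("near jar top z.1",ray("side",D(572,400),.1),ray("side",D(572,400),.085),"scene",ray("scene",S(594,172),.1),ray("scene",S(594,172),.085))
print("far tin top",ray("side",D(685,192),.1),ray("side",D(685,192),.085),"scene",ray("scene",S(294,152),.1),ray("scene",S(294,152),.085))
E
python3 fit.py
```

```text
divider [ 0.6654 -0.0098  0.1813  1.3715  1.2483  1.8169] 24.559673439098322
[[0.3, -1.1], [0.9, -0.7], [-2.1, -0.2], [-0.4, 0.0], [-1.1, -1.8], [0.1, -0.4], [0.4, -0.2], [-0.5, -0.2], [0.3, -0.3], [-0.1, -1.4], [-0.3, -1.3], [0.8, -2.2], [0.9, -1.6], [-0.1, -1.4], [0.4, -2.2], [0.6, 2.0], [-0.1, -1.5], [0.7, 2.8], [1.6, -1.5], [0.1, 0.6], [-1.9, -2.4], [1.2, 0.8], [-1.0, -2.3], [1.3, 0.9], [-0.5, -1.4], [0.5, 0.0]]
knob 0 [[0.617  0.0881 0.101 ]] wing yaw rel 1.3715256401257727
knob 1 [[ 0.6359 -0.0152  0.101 ]] wing yaw rel 1.2483432204363316
knob 2 [[ 0.6549 -0.1185  0.101 ]] wing yaw rel 1.8168839455543837
mouth [[ 0.5277 -0.035   0.016 ]]
key [0.4394 0.3101 0.003 ] holder [ 0.4402  0.31   -0.019   0.0263] 10.0571867915627
[[0.4, -2.0], [1.7, -1.4], [0.2, 0.1], [1.2, 0.5], [-0.8, -1.9], [2.3, -0.4], [-0.1, -0.9], [-0.7, -0.6], [0.7, -0.2], [-0.6, -0.4], [0.7, -0.4], [1.4, -0.7], [1.4, -0.5]]
grip [[0.4524 0.3101 0.068 ]]
near jar top z.1 [0.499 0.059 0.1  ] [0.506 0.044 0.085] scene [0.51  0.059 0.1  ] [0.485 0.051 0.085]
far tin top [ 0.526 -0.115  0.1  ] [ 0.534 -0.134  0.085] scene [ 0.566 -0.123  0.1  ] [ 0.543 -0.137  0.085]
```

```bash
cat > plan.py <<'E'
# usage: python3 plan.py x y z psi ncalls [x y z psi ncalls ...]: splits straight moves (tool down) into calls
import sys; from h import *; from plant import robot
s=robot.read_state(); R=Rn.from_rotvec(s["orientation"]); p=np.array(s["tool_pos"])
psi=lambda R:np.arctan2(R.as_matrix()[1,0],R.as_matrix()[0,0])
print("t",round(s["t"],2),"pos",p.round(4),"psi",psi(R).round(4),"q",s["q"].round(3),"F",s["force"].round(1),"open",round(s["opening"],4),"grip",round(s["gripper_force"],1))
down=lambda a:Rn.from_euler("z",a)*Rn.from_euler("x",np.pi)
a=list(map(float,sys.argv[1:])); cur=psi(R)
for i in range(0,len(a),5):
    g=np.array(a[i:i+3]); n=int(a[i+4]); p0=p.copy(); c0=cur
    for k in range(1,n+1):
        T=p0+(g-p0)*k/n; A=c0+(a[i+3]-c0)*k/n
        d=np.round(R.inv().apply(T-p)/.2,3); w=np.round((R.inv()*down(A)).as_rotvec()/(np.pi/2),3)
        print((d+0).tolist(),(w+0).tolist()); p=p+R.apply(d*.2); R=R*Rn.from_rotvec(w*np.pi/2); cur=A
    print(" ->",p.round(4),round(cur,3))
E
python3 plan.py .636 -.015 .2 3.0 5
```

```text
t 0.1 pos [ 0.1343 -0.5842  0.1825] psi 0.2258 q [-1.43   0.131  1.489 -0.     1.523 -0.085] F [-1.2  0.1 -0.6] open 0.093 grip 0.0
[0.616, -0.442, -0.017] [-0.001, 0.0, -0.353]
[0.758, -0.052, -0.017] [0.0, 0.0, -0.353]
[0.67, 0.355, -0.017] [0.0, 0.0, -0.354]
[0.383, 0.655, -0.017] [0.0, 0.0, -0.353]
[-0.02, 0.759, -0.017] [0.0, 0.0, -0.353]
 -> [ 0.636  -0.0149  0.2   ] 3.0
```

jog_arm(
  rows=[
    [[0.616,-0.442,-0.017],[-0.001,0,-0.353]],
    [[0.616,-0.442,-0.017],[-0.001,0,-0.353]],
    [[0.616,-0.442,-0.017],[-0.001,0,-0.353]],
    [[0.616,-0.442,-0.017],[-0.001,0,-0.353]],
    [[0.616,-0.442,-0.017],[-0.001,0,-0.353]],
  ],
  hand=0.3,
)

```text
t: 0.6
tool_pos: [0.2356, -0.4699, 0.1867]
orientation: [2.902, 1.2, 0.0]
force: [-0.2, -0.3, -0.1]
opening: 0.0575
gripper_force: 0.0
```

jog_arm(
  rows=[
    [[0.758,-0.052,-0.017],[0,0,-0.353]],
    [[0.758,-0.052,-0.017],[0,0,-0.353]],
    [[0.758,-0.052,-0.017],[0,0,-0.353]],
    [[0.758,-0.052,-0.017],[0,0,-0.353]],
    [[0.758,-0.052,-0.017],[0,0,-0.353]],
  ],
)

```text
t: 1.1
tool_pos: [0.3355, -0.3567, 0.19]
orientation: [2.466, 1.944, -0.001]
force: [0.1, 0.2, -0.7]
opening: 0.0327
gripper_force: 0.0
```

jog_arm(
  rows=[
    [[0.67,0.355,-0.017],[0,0,-0.354]],
    [[0.67,0.355,-0.017],[0,0,-0.354]],
    [[0.67,0.355,-0.017],[0,0,-0.354]],
    [[0.67,0.355,-0.017],[0,0,-0.354]],
    [[0.67,0.355,-0.017],[0,0,-0.354]],
  ],
)

```text
t: 1.6
tool_pos: [0.4355, -0.2437, 0.1931]
orientation: [1.842, 2.544, -0.002]
force: [-1.0, -0.1, -0.8]
opening: 0.0325
gripper_force: 0.0
```

jog_arm(
  rows=[
    [[0.383,0.655,-0.017],[0,0,-0.353]],
    [[0.383,0.655,-0.017],[0,0,-0.353]],
    [[0.383,0.655,-0.017],[0,0,-0.353]],
    [[0.383,0.655,-0.017],[0,0,-0.353]],
    [[0.383,0.655,-0.017],[0,0,-0.353]],
  ],
)

```text
t: 2.1
tool_pos: [0.5356, -0.1305, 0.1962]
orientation: [1.079, 2.95, -0.003]
force: [-0.4, 0.2, -0.4]
opening: 0.0322
gripper_force: 0.0
```

jog_arm(
  rows=[
    [[-0.02,0.759,-0.017],[0,0,-0.353]],
    [[-0.02,0.759,-0.017],[0,0,-0.353]],
    [[-0.02,0.759,-0.017],[0,0,-0.353]],
    [[-0.02,0.759,-0.017],[0,0,-0.353]],
    [[-0.02,0.759,-0.017],[0,0,-0.353]],
  ],
)

```text
t: 2.6
tool_pos: [0.636, -0.0172, 0.1991]
orientation: [-0.233, -3.132, 0.003]
force: [-0.4, -0.5, 0.1]
opening: 0.0326
gripper_force: 0.0
```

```bash
cat > wv.py <<'E'
import sys,cv2; from h import *; from plant import imaging
c=imaging.read_camera("wrist"); im=c["frame"][:,:,::-1].copy(); np.savez("pics/wrist_last.npz",**c)
dv=np.array([.6654,-.0098,.1813]); k=np.array([[-.03,y,0] for y in(.105,0,-.105)])
for i,a in enumerate((1.3715,1.2483,1.8169)):
    for z in(.113,):
        q=proj(c,place(dv,place((*k[i][:2],a),[(-.006,-.026,z),(.006,-.026,z),(.006,.026,z),(-.006,.026,z)])))
        cv2.polylines(im,[np.round(q).astype(int)],True,(0,0,255),1)
key=(.4394,.3101,.003)
q=proj(c,place(key,[(-.002,-.015,.091),(.028,-.015,.091),(.028,.015,.091),(-.002,.015,.091)])); cv2.polylines(im,[np.round(q).astype(int)],True,(0,255,0),1)
for Z in(.115,): 
    q=proj(c,place(dv,[(-.14,-.03,Z),(-.14,.03,Z),(-.1,.03,Z),(-.1,-.03,Z)])); cv2.polylines(im,[np.round(q).astype(int)],True,(255,0,0),1)
cv2.imwrite(sys.argv[1],im)
E
python3 wv.py pics/w1.png
```

```text
(no output)
```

View pics/w1.png

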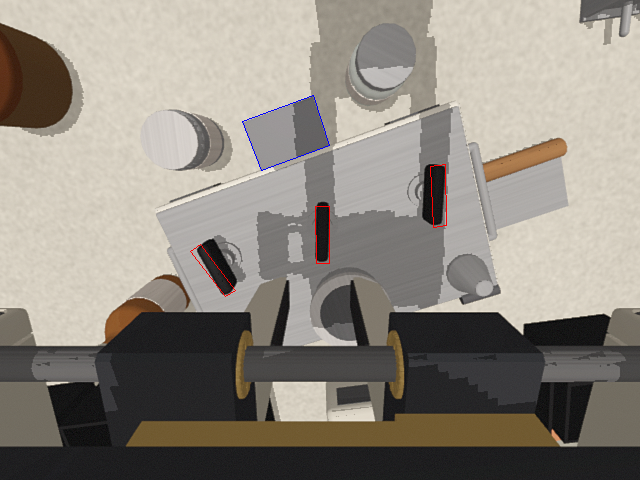

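The wrist view has the predicted outlines nearly on the switch and the middle wing (322,233). The left wing (433,195) and right wing (217,268) are a few pixels or degrees off, so I'll refine them by silhouette.

```bash
cat > sil.py <<'E'
import cv2; from h import *; from scipy.optimize import minimize
def silfit(c,box,p0,thr=45,pad=25):
    g=c["frame"].max(2); S=4
    q=proj(c,place(p0,box)); lo=np.floor(q.min(0)-pad).astype(int).clip(0); hi=np.ceil(q.max(0)+pad).astype(int)
    m=(cv2.resize(g[lo[1]:hi[1],lo[0]:hi[0]],None,fx=S,fy=S,interpolation=cv2.INTER_CUBIC)<thr).astype(np.uint8)
    n,L,st,ce=cv2.connectedComponentsWithStats(m)
    i=1+np.argmin(np.hypot(*(ce[1:]/S+lo-q.mean(0)).T)-np.sqrt(st[1:,4])/S*2); m=(L==i)
    def cost(d):
        p=np.array(p0)+np.array(d)*[.003,.003,.1]; h=cv2.convexHull(((proj(c,place(p,box))-lo+.5)*S-.5).astype(np.float32))
        k=np.zeros(m.shape,np.uint8); cv2.fillConvexPoly(k,np.round(h*16).astype(int),1,shift=4); return 1-(m&(k>0)).sum()/(m|(k>0)).sum()
    r=min((minimize(cost,d,method="Nelder-Mead",options=dict(initial_simplex=np.array(d)+np.vstack([np.zeros(3),np.eye(3)]))) for d in([0,0,0],[0,0,2],[0,0,-2])),key=lambda r:r.fun)
    return np.array(p0)+r.x*[.003,.003,.1],r.fun
E
python3 - <<'E'
from sil import *
c=dict(np.load("pics/wrist_last.npz"))
box=np.array([(x,y,z) for x in(-.006,.006) for y in(-.026,.026) for z in(.085,.113)])
P=[]
for p in((.617,.0881,1.553),(.6359,-.0152,1.43),(.6549,-.1185,1.998)):
    for t in (35,60): r,f=silfit(c,box,p,t); print(t,r.round(4),round(f,3))
    P.append(r)
d=P[0]-P[2]; print("divider yaw",np.arctan2(d[1],d[0])-np.pi/2,"span",np.hypot(d[0],d[1]))
E
```

```text
35 [0.6169 0.0867 1.5236] 0.24
60 [0.6172 0.087  1.5047] 0.2
35 [ 0.6361 -0.0153  1.4188] 0.207
60 [ 0.6348 -0.0153  1.4193] 0.141
35 [ 0.6562 -0.1182  1.7231] 0.52
60 [ 0.6565 -0.118   1.7379] 0.232
divider yaw 0.18897466916487193 span 0.20871124488513362
```

```bash
python3 - <<'E'
from sil import *
c=dict(np.load("pics/wrist_last.npz"))
box=np.array([(x,y,z) for x in(-.006,.006) for y in(-.026,.026) for z in(.085,.113)])
for p in((.6565,-.1185,1.998),(.6565,-.1185,1.85),(.617,.087,1.5)):
    for t in (75,95): print(t,*silfit(c,box,p,t,10))
E
python3 plan.py .6355 -.0153 .082 2.99 1
```

```text
75 [ 0.65559637 -0.11808555  1.74770023] 0.21555515662866886
95 [ 0.65588051 -0.11779349  1.76445214] 0.21721560789084904
75 [ 0.65609124 -0.11809348  1.74761976] 0.2145745349986522
95 [ 0.65540129 -0.11791529  1.76209857] 0.218253623817377
75 [0.61702359 0.08700376 1.50466126] 0.17841466563387554
95 [0.61681011 0.08705957 1.49302444] 0.1652001852397592
t 2.65 pos [ 0.6357 -0.0178  0.1995] psi 2.9897 q [-0.107  0.222  1.357 -0.002  1.563 -1.526] F [0.1 0.1 1.1] open 0.0326 grip 0.0
[0.003, 0.014, 0.587] [-0.001, 0.0, 0.0]
 -> [ 0.6354 -0.0152  0.0821] 2.99
```

jog_arm(
  rows=[
    [[0.003,0.014,0.2],[0,0,0]],
    [[0.003,0.014,0.4],[0,0,0]],
    [[0.003,0.014,0.55],[0,0,0]],
    [[0.003,0.014,0.587],[0,0,0]],
    [[0.003,0.014,0.587],[0,0,0]],
  ],
)

```text
t: 3.15
tool_pos: [0.6345, -0.0146, 0.0819]
orientation: [-0.232, -3.131, 0.002]
force: [0.3, 0.6, 0.6]
opening: 0.0322
gripper_force: 0.0
```

jog_arm(
  rows=[
    [[0,0,0],[0,0,0]],
    [[0,0,0],[0,0,0]],
    [[0,0,0],[0,0,0]],
    [[0,0,0],[0,0,0]],
    [[0,0,0],[0,0,0]],
  ],
  hand=1,
  squeeze=35,
)

```text
t: 3.65
tool_pos: [0.6363, -0.0126, 0.0833]
orientation: [0.222, 3.132, -0.002]
force: [-0.1, 0.3, 0.5]
opening: 0.0011
gripper_force: 0.0
```

```bash
python3 plan.py; python3 -c "
from plant import robot;print(robot.read_state()['wrist_torque'])"
```

```text
t 3.65 pos [ 0.6363 -0.0126  0.0833] psi 2.9998 q [-1.000e-01  2.900e-01  1.492e+00 -1.000e-03  1.359e+00 -1.528e+00] F [-0.1  0.3  0.5] open 0.0011 grip 0.0
[ 0.02637446 -0.15330285  0.02232285]
```

```bash
python3 - <<'E'
from plant import imaging
import cv2,numpy as np
o=np.zeros((600,800,3),np.uint8)
a=imaging.read_camera("wrist")["frame"][:,:,::-1];o[:300,:400]=cv2.resize(a,(400,300))
b=imaging.read_camera("side")["frame"][140:320,210:410,::-1];o[:360,400:]=cv2.resize(b,(400,360))
b=imaging.read_camera("scene")["frame"][170:320,200:400,::-1];o[300:600,:400]=cv2.resize(b,(400,300))
cv2.imwrite("pics/m1.png",o)
E
```

```text
(no output)
```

View pics/m1.png

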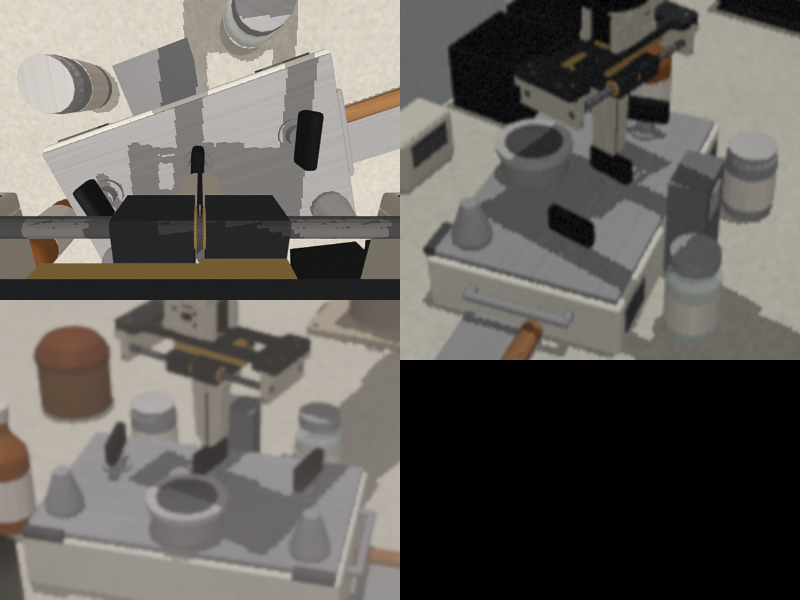

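The composite shows the fingers shut just above or beside the middle wing, which is fully visible in both outside views: fingertips at scene ≈(305,242) and side ≈(315,218). I'll triangulate the tip to check.

```bash
python3 - <<'E'
from h import *
m={"scene":(305,242),"side":(316,217.5)}
s=least_squares(lambda X:np.concatenate([proj(C[n],X)[0]-m[n] for n in m]),[.63,0,.1]); print(s.x,s.cost)
for n in m: print(n,"tcp",proj(C[n],[.6355,-.014,.082]),"wing top",proj(C[n],[.6355,-.0153,.113]),"wing end tops",proj(C[n],place((.6355,-.0153,1.425),[(0,.026,.113),(0,-.026,.113),(0,.026,.085),(0,-.026,.085)])).round().tolist())
c=dict(np.load("pics/wrist_last.npz")); cen=-c["R"].T@c["t"]; print("wristcam",cen,c["R"].round(3).tolist())
E
```

```text
[ 0.63340099 -0.0158317   0.10926698] 0.7008125577518098
scene tcp [[305.97855816 254.30927321]] wing top [[305.25324769 241.71605222]] wing end tops [[312.0, 236.0], [298.0, 247.0], [312.0, 247.0], [298.0, 259.0]]
side tcp [[314.96595064 227.67330456]] wing top [[315.38402807 215.09145276]] wing end tops [[325.0, 220.0], [306.0, 210.0], [325.0, 231.0], [306.0, 221.0]]
wristcam [ 0.56120098 -0.0057919   0.40010771] [[0.148, 0.989, -0.002], [0.952, -0.142, 0.273], [0.27, -0.043, -0.962]]
```

```bash
python3 - <<'E'
from h import *
import cv2
p=np.array([.1343,-.5842,.1825]); a=.2258-np.pi/2; d=np.array([np.cos(a),np.sin(a),0])
for s in(-1,1): print("tips",[proj(C["scene"],p+s*k*d)[0].round(1).tolist() for k in(.0465,.064)])
for z in(0,.02,.03,.04): print(z,proj(C["scene"],p+[0,0,z])[0].round(1))
from plant import imaging
o=np.zeros((600,800,3),np.uint8)
o[:320,:400]=cv2.resize(cv2.imread("pics/scene0.png")[50:114,175:255],(400,320),interpolation=cv2.INTER_CUBIC)
for i,(n,r) in enumerate((("side",(190,260,280,360)),("scene",(210,280,265,345)))):
    c=imaging.read_camera(n); b=c["frame"][r[0]:r[1],r[2]:r[3],::-1]
    o[i*300:i*300+300,400:743]=cv2.resize(b,(343,300),interpolation=cv2.INTER_CUBIC)
c=imaging.read_camera("wrist"); o[320:600,:400]=cv2.resize(c["frame"][200:340,220:420,::-1],(400,280),interpolation=cv2.INTER_CUBIC)
np.savez("pics/wrist_last.npz",**c); print("tcp in wrist",proj(c,[.6355,-.0146,.082]),proj(c,[.6355,-.0146,.113]))
box=np.array([(x,y,z) for z in(.113,.085) for x,y in((-.006,-.026),(.006,-.026),(.006,.026),(-.006,.026))]); print(proj(c,place((.6355,-.0153,1.425),box)).round().tolist())
cv2.imwrite("pics/m2.png",o)
E
```

```text
tips [[228.7, 112.3], [233.9, 112.7]]
tips [[201.7, 110.5], [196.7, 110.2]]
0 [215.2 111.4]
0.02 [214.5 105.2]
0.03 [214.1 102.1]
0.04 [213.7  98.9]
tcp in wrist [[316.71132059 269.17349535]] [[316.18552128 289.10498757]]
[[304.0, 331.0], [325.0, 331.0], [326.0, 244.0], [304.0, 244.0], [306.0, 308.0], [325.0, 308.0], [325.0, 231.0], [306.0, 231.0]]
```

View pics/m2.png

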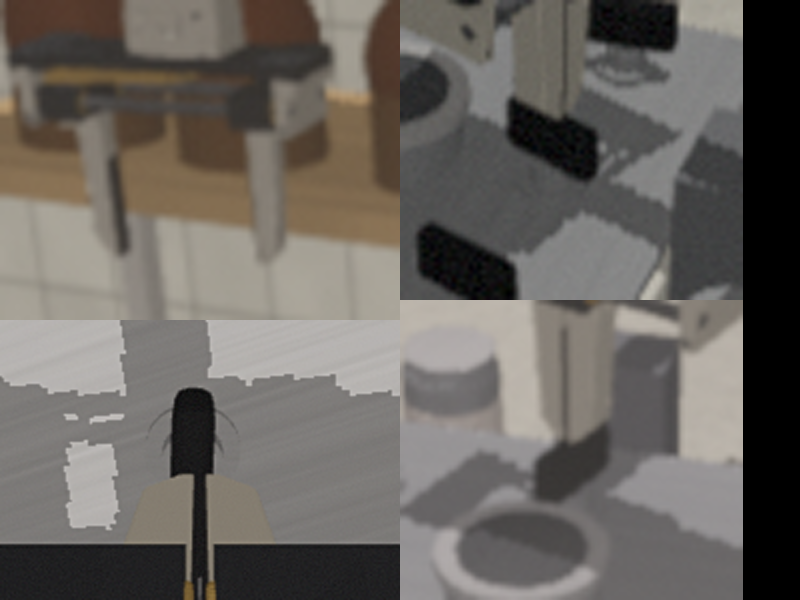

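The start picture also shows the fingertips about 30 mm higher than the reported TCP (v≈101.6 against 111.4), so the fingers closed above the wing. I'll open, go 28 mm lower and retry.

jog_arm(
  rows=[
    [[0,0,0],[0,0,0]],
    [[0,0,0],[0,0,0]],
    [[0,0,0],[0,0,0]],
    [[0,0,0],[0,0,0]],
    [[0,0,0],[0,0,0]],
  ],
  hand=0.3,
)

```text
t: 4.45
tool_pos: [0.636, -0.0128, 0.0827]
orientation: [0.222, 3.133, -0.002]
force: [0.0, 0.5, 0.0]
opening: 0.0322
gripper_force: 0.0
```

jog_arm(
  rows=[
    [[0,0,0.05],[0,0,0]],
    [[0,0,0.1],[0,0,0]],
    [[0,0,0.14],[0,0,0]],
    [[0,0,0.14],[0,0,0]],
    [[0,0,0.14],[0,0,0]],
  ],
)

```text
t: 4.95
tool_pos: [0.6355, -0.0128, 0.054]
orientation: [-0.222, -3.133, 0.002]
force: [-0.4, -0.5, 0.1]
opening: 0.0328
gripper_force: 0.0
```

jog_arm(
  rows=[
    [[0,0,0],[0,0,0]],
    [[0,0,0],[0,0,0]],
    [[0,0,0],[0,0,0]],
    [[0,0,0],[0,0,0]],
    [[0,0,0],[0,0,0]],
  ],
  hand=1,
  squeeze=35,
)

```text
t: 5.45
tool_pos: [0.6363, -0.0151, 0.0553]
orientation: [0.224, 3.132, -0.007]
force: [-0.6, -7.6, 0.4]
opening: 0.0119
gripper_force: 35.0
```

```bash
python3 plan.py; python3 -c "
from plant import robot;print(robot.read_state()['wrist_torque'])"
```

```text
t 5.45 pos [ 0.6363 -0.0151  0.0553] psi 2.9989 q [-0.102  0.315  1.514 -0.004  1.31  -1.529] F [-0.6 -7.6  0.4] open 0.0119 grip 35.0
[-1.34930289e+00  5.13793527e-04 -9.24803507e-03]
```

jog_arm(
  rows=[
    [[0,-0.01,0],[0,0,0.08]],
    [[0,-0.01,0],[0,0,0.17]],
    [[0,-0.01,0],[0,0,0.25]],
    [[0,-0.01,0],[0,0,0.33]],
    [[0,-0.01,0],[0,0,0.42]],
  ],
)

```text
t: 5.95
tool_pos: [0.6362, -0.0153, 0.0553]
orientation: [1.232, 2.887, -0.002]
force: [-0.9, -1.5, 0.9]
opening: 0.0117
gripper_force: 35.0
```

jog_arm(
  rows=[
    [[0,0,0],[0,0,0.08]],
    [[0,0,0],[0,0,0.16]],
    [[0,0,0],[0,0,0.24]],
    [[0,0,0],[0,0,0.31]],
    [[0,0,0],[0,0,0.38]],
  ],
)

```text
t: 6.45
tool_pos: [0.6361, -0.0154, 0.0553]
orientation: [2.026, 2.398, -0.001]
force: [-0.6, -1.8, 0.7]
opening: 0.0121
gripper_force: 35.1
```

```bash
python3 plan.py; python3 -c "
from plant import robot;print(robot.read_state()['wrist_torque'])"
```

```text
t 6.45 pos [ 0.6361 -0.0154  0.0553] psi 1.7385 q [-0.103  0.315  1.515 -0.002  1.31  -0.271] F [-0.6 -1.8  0.7] open 0.0121 grip 35.1
[-0.46354078  0.0015233   0.41138087]
```

jog_arm(
  rows=[
    [[0,0,0],[0,0,0.02]],
    [[0,0,0],[0,0,0.04]],
    [[0,0,0],[0,0,0.04]],
  ],
)

```text
t: 6.75
tool_pos: [0.636, -0.0151, 0.0553]
orientation: [2.095, 2.338, -0.001]
force: [-0.9, -1.9, 3.8]
opening: 0.012
gripper_force: 36.0
```

```bash
python3 plan.py; python3 -c "
from plant import robot;print(robot.read_state()['wrist_torque'])"
```

```text
t 6.75 pos [ 0.636  -0.0151  0.0553] psi 1.6804 q [-0.103  0.315  1.515 -0.002  1.31  -0.212] F [-0.9 -1.9  3.8] open 0.012 grip 36.0
[-0.36139535  0.06484693  0.61093209]
```

jog_arm(
  rows=[
    [[0,0,0],[0,0,0.02]],
    [[0,0,0],[0,0,0.03]],
    [[0,0,0],[0,0,0.03]],
  ],
)

```text
t: 7.05
tool_pos: [0.636, -0.0151, 0.0553]
orientation: [2.148, 2.289, -0.001]
force: [-2.1, -2.7, 4.6]
opening: 0.0124
gripper_force: 38.6
```

```bash
python3 plan.py; python3 -c "
from plant import robot;print(robot.read_state()['wrist_torque'])"
```

```text
t 7.05 pos [ 0.636  -0.0151  0.0553] psi 1.634 q [-0.103  0.315  1.515 -0.002  1.31  -0.166] F [-2.1 -2.7  4.6] open 0.0124 grip 38.6
[-0.50149879  0.21053882  0.88776256]
```

jog_arm(
  rows=[
    [[0,0,0],[0,0,0]],
    [[0,0,0],[0,0,0]],
    [[0,0,0],[0,0,0]],
  ],
  hand=0.3,
)

```text
t: 7.35
tool_pos: [0.6355, -0.0146, 0.0543]
orientation: [2.15, 2.289, -0.001]
force: [0.5, 0.4, 0.0]
opening: 0.0301
gripper_force: 0.0
```

jog_arm(
  rows=[
    [[0,0,-0.2],[0,0,0]],
    [[0,0,-0.45],[0,0,0]],
    [[0,0,-0.7],[0,0,0]],
    [[0,0,-0.7],[0,0,0]],
  ],
)

```text
t: 7.75
tool_pos: [0.6403, -0.0149, 0.2047]
orientation: [2.142, 2.281, 0.013]
force: [0.6, 0.6, 0.5]
opening: 0.0321
gripper_force: 0.0
```

```bash
cat > wf.py <<'E'
from sil import *; from plant import imaging
c=imaging.read_camera("wrist"); np.savez("pics/wrist_last.npz",**c); cv2.imwrite("pics/wlast.png",c["frame"][:,:,::-1])
box=np.array([(x,y,z) for x in(-.006,.006) for y in(-.026,.026) for z in(.085,.113)])
for nm,p in(("L",(.617,.087,1.51)),("M",(.636,-.0152,.19)),("R",(.6555,-.118,1.9))):
    q=proj(c,place(p,box)); print(nm,q.mean(0).round())
    if (q.min(0)>5).all() and (q.max(0)<[635,475]).all():
        for t in(45,75):
            r,f=silfit(c,box,p,t,10); print(t,r.round(4),round(f,3))
E
python3 wf.py; python3 plan.py .617 .087 .17 3.08 3
```

```text
L [298. 112.]
45 [0.6176 0.087  1.452 ] 0.184
75 [0.6172 0.0873 1.4505] 0.141
M [313. 229.]
45 [ 0.6362 -0.0166  0.1388] 0.199
75 [ 0.6362 -0.016   0.1577] 0.143
R [326. 328.]
45 [ 0.6554 -0.116   1.8699] 0.37
75 [ 0.6557 -0.1172  1.8459] 0.213
t 7.8 pos [ 0.6388 -0.0148  0.2005] psi 1.6333 q [-1.030e-01  2.180e-01  1.360e+00 -1.000e-03  1.554e+00 -1.650e-01] F [-0.6  0.6 -0.4] open 0.0323 grip 0.0
[0.172, -0.026, 0.05] [0.006, 0.003, -0.307]
[0.164, 0.057, 0.051] [0.0, 0.0, -0.307]
[0.119, 0.126, 0.05] [0.0, 0.0, -0.307]
 -> [0.6169 0.087  0.1701] 3.08
```

```bash
python3 plan.py .617 .087 .15 3.04 3 .617 .087 .055 3.04 1
```

```text
t 7.8 pos [ 0.6388 -0.0148  0.2005] psi 1.6333 q [-1.030e-01  2.180e-01  1.360e+00 -1.000e-03  1.554e+00 -1.650e-01] F [-0.6  0.6 -0.4] open 0.0323 grip 0.0
[0.172, -0.026, 0.083] [0.006, 0.003, -0.298]
[0.165, 0.054, 0.084] [0.0, 0.0, -0.299]
[0.122, 0.123, 0.084] [0.0, 0.0, -0.298]
 -> [0.6169 0.087  0.1501] 3.04
[0.0, 0.0, 0.475] [0.0, 0.0, 0.0]
 -> [0.6169 0.087  0.0551] 3.04
```

jog_arm(
  rows=[
    [[0.172,-0.026,0.083],[0,0,-0.298]],
    [[0.172,-0.026,0.083],[0,0,-0.298]],
    [[0.172,-0.026,0.083],[0,0,-0.298]],
    [[0.172,-0.026,0.083],[0,0,-0.298]],
  ],
)

```text
t: 8.2
tool_pos: [0.6273, 0.0198, 0.176]
orientation: [-1.556, -2.728, 0.003]
force: [0.4, 0.8, -0.1]
opening: 0.0326
gripper_force: 0.0
```

jog_arm(
  rows=[
    [[0.165,0.054,0.084],[0,0,-0.299]],
    [[0.165,0.054,0.084],[0,0,-0.299]],
    [[0.165,0.054,0.084],[0,0,-0.299]],
    [[0.165,0.054,0.084],[0,0,-0.299]],
  ],
)

```text
t: 8.6
tool_pos: [0.6204, 0.0534, 0.1601]
orientation: [-0.884, -3.014, 0.002]
force: [0.1, 0.1, -0.1]
opening: 0.0329
gripper_force: 0.0
```

jog_arm(
  rows=[
    [[0.122,0.123,0.084],[0,0,-0.298]],
    [[0.122,0.123,0.084],[0,0,-0.298]],
    [[0.122,0.123,0.084],[0,0,-0.298]],
    [[0.122,0.123,0.084],[0,0,-0.298]],
    [[0.122,0.123,0.084],[0,0,-0.298]],
  ],
)

```text
t: 9.1
tool_pos: [0.6137, 0.0869, 0.1442]
orientation: [0.172, 3.136, -0.002]
force: [0.1, 0.2, 0.5]
opening: 0.0325
gripper_force: 0.0
```

```bash
python3 wf.py; python3 plan.py .617 .087 .055 3.04 1
```

```text
L [320. 252.]
45 [0.6178 0.088  1.4692] 0.168
75 [0.6175 0.0877 1.4561] 0.106
M [195. 289.]
45 [ 0.6355 -0.015   0.2891] 0.227
75 [ 0.6357 -0.0151  0.2754] 0.193
R [ 76. 323.]
45 [ 0.6561 -0.118   1.692 ] 0.276
75 [ 0.6563 -0.1182  1.7072] 0.436
t 9.15 pos [0.6137 0.0869 0.1442] psi 3.0321 q [ 5.900e-02  2.030e-01  1.479e+00 -1.000e-03  1.459e+00 -1.402e+00] F [ 1.2 -0.5  0.2] open 0.0328 grip 0.0
[-0.016, 0.003, 0.446] [-0.001, 0.0, -0.005]
 -> [0.617 0.087 0.055] 3.04
```

jog_arm(
  rows=[
    [[-0.018,0.005,0.15],[0,0,0]],
    [[-0.018,0.005,0.3],[0,0,0]],
    [[-0.018,0.005,0.42],[0,0,0]],
    [[-0.018,0.005,0.446],[0,0,0]],
    [[-0.018,0.005,0.446],[0,0,0]],
  ],
)

```text
t: 9.65
tool_pos: [0.6166, 0.0874, 0.0543]
orientation: [-0.166, -3.136, 0.002]
force: [0.6, 0.0, 0.7]
opening: 0.0324
gripper_force: 0.0
```

jog_arm(
  rows=[
    [[0,0,0],[0,0,0]],
    [[0,0,0],[0,0,0]],
    [[0,0,0],[0,0,0]],
    [[0,0,0],[0,0,0]],
  ],
  hand=1,
  squeeze=35,
)

```text
t: 10.05
tool_pos: [0.6186, 0.0879, 0.0568]
orientation: [0.161, 3.134, -0.001]
force: [0.8, 0.4, 5.0]
opening: 0.0119
gripper_force: 35.0
```

jog_arm(
  rows=[
    [[0,0,0],[0,0,0.09]],
    [[0,0,0],[0,0,0.18]],
    [[0,0,0],[0,0,0.27]],
    [[0,0,0],[0,0,0.36]],
    [[0,0,0],[0,0,0.44]],
  ],
)

```text
t: 10.55
tool_pos: [0.6181, 0.0868, 0.0568]
orientation: [1.222, 2.891, -0.003]
force: [-2.7, -4.2, 8.5]
opening: 0.0118
gripper_force: 35.0
```

jog_arm(
  rows=[
    [[0,0,0],[0,0,0.09]],
    [[0,0,0],[0,0,0.18]],
    [[0,0,0],[0,0,0.26]],
    [[0,0,0],[0,0,0.33]],
    [[0,0,0],[0,0,0.38]],
  ],
)

```text
t: 11.05
tool_pos: [0.6171, 0.0863, 0.0567]
orientation: [2.017, 2.406, -0.004]
force: [-7.2, -5.5, 10.4]
opening: 0.0117
gripper_force: 35.1
```

jog_arm(
  rows=[
    [[0,0,0],[0,0,0.02]],
    [[0,0,0],[0,0,0.04]],
    [[0,0,0],[0,0,0.06]],
    [[0,0,0],[0,0,0.06]],
  ],
)

```text
t: 11.45
tool_pos: [0.6172, 0.0861, 0.0568]
orientation: [2.123, 2.312, -0.004]
force: [-8.5, -5.9, 10.9]
opening: 0.0124
gripper_force: 37.6
```

```bash
python3 plan.py; python3 -c "
from plant import robot;print(robot.read_state()['wrist_torque'])"
```

```text
t 11.45 pos [0.6172 0.0861 0.0568] psi 1.6561 q [ 0.059  0.282  1.551 -0.004  1.308 -0.025] F [-8.5 -5.9 10.9] open 0.0124 grip 37.6
[-1.18013375  1.33120457  0.81324113]
```

jog_arm(
  rows=[
    [[0,0,0],[0,0,0.01]],
    [[0,0,0],[0,0,0.01]],
    [[0,0,0],[0,0,0.01]],
  ],
  hand=0.3,
)

```text
t: 11.75
tool_pos: [0.6175, 0.0878, 0.0552]
orientation: [2.141, 2.297, -0.0]
force: [-0.1, 0.4, -0.4]
opening: 0.0308
gripper_force: 0.0
```

jog_arm(
  rows=[
    [[0,0,-0.2],[0,0,0]],
    [[0,0,-0.4],[0,0,0]],
    [[0,0,-0.48],[0,0,0]],
    [[0,0,-0.48],[0,0,0]],
    [[0,0,-0.48],[0,0,0]],
  ],
)

```text
t: 12.25
tool_pos: [0.617, 0.0879, 0.1501]
orientation: [2.141, 2.298, -0.002]
force: [-0.0, 0.2, -1.5]
opening: 0.0327
gripper_force: 0.0
```

```bash
python3 plan.py .656 -.118 .15 3.4 4; python3 wf.py
```

```text
t 12.25 pos [0.617  0.0879 0.1501] psi 1.6413 q [ 6.000e-02  2.090e-01  1.461e+00 -1.000e-03  1.471e+00 -1.000e-02] F [-0.   0.2 -1.5] open 0.0327 grip 0.0
[-0.26, 0.03, 0.0] [0.0, 0.001, -0.28]
[-0.249, -0.083, 0.001] [0.0, 0.0, -0.28]
[-0.189, -0.181, 0.0] [0.0, 0.0, -0.28]
[-0.094, -0.244, 0.0] [0.0, 0.0, -0.28]
 -> [ 0.656  -0.1179  0.1499] 3.4
L [319. 248.]
45 [0.6157 0.095  0.1465] 0.092
75 [0.6155 0.095  0.1624] 0.05
M [333. 361.]
45 [ 0.6356 -0.0177  0.148 ] 0.804
75 [ 6.4300e-01 -1.0000e-03  1.6202e+00] 0.337
R [345. 456.]
```

jog_arm(
  rows=[
    [[-0.26,0.03,0],[0,0,-0.28]],
    [[-0.26,0.03,0],[0,0,-0.28]],
    [[-0.26,0.03,0],[0,0,-0.28]],
    [[-0.26,0.03,0],[0,0,-0.28]],
  ],
)

```text
t: 12.7
tool_pos: [0.6255, 0.0359, 0.1484]
orientation: [-1.586, -2.709, 0.004]
force: [-0.5, -0.1, 0.2]
opening: 0.0323
gripper_force: 0.0
```

jog_arm(
  rows=[
    [[-0.249,-0.083,0],[0,0,-0.28]],
    [[-0.249,-0.083,0],[0,0,-0.28]],
    [[-0.249,-0.083,0],[0,0,-0.28]],
    [[-0.249,-0.083,0],[0,0,-0.28]],
  ],
)

```text
t: 13.1
tool_pos: [0.6359, -0.0152, 0.1495]
orientation: [-0.962, -2.989, 0.002]
force: [-0.8, 1.2, 0.3]
opening: 0.0327
gripper_force: 0.0
```

jog_arm(
  rows=[
    [[-0.189,-0.181,0],[0,0,-0.28]],
    [[-0.189,-0.181,0],[0,0,-0.28]],
    [[-0.189,-0.181,0],[0,0,-0.28]],
    [[-0.189,-0.181,0],[0,0,-0.28]],
  ],
)

```text
t: 13.5
tool_pos: [0.646, -0.0664, 0.1503]
orientation: [-0.291, -3.127, 0.002]
force: [-0.7, -0.8, 0.4]
opening: 0.0322
gripper_force: 0.0
```

jog_arm(
  rows=[
    [[-0.094,-0.244,0],[0,0,-0.28]],
    [[-0.094,-0.244,0],[0,0,-0.28]],
    [[-0.094,-0.244,0],[0,0,-0.28]],
    [[-0.094,-0.244,0],[0,0,-0.28]],
    [[-0.094,-0.244,0],[0,0,-0.28]],
  ],
)

```text
t: 14.0
tool_pos: [0.656, -0.1173, 0.151]
orientation: [0.392, -3.117, 0.002]
force: [-0.7, 0.4, 0.5]
opening: 0.0329
gripper_force: 0.0
```

```bash
python3 wf.py; python3 plan.py .656 -.118 .055 3.4 1
```

```text
L [582. 261.]
45 [0.6167 0.0898 0.1068] 0.206
75 [0.6165 0.0881 0.1094] 0.178
M [452. 254.]
45 [ 0.6358 -0.0168  0.0921] 0.214
75 [ 0.636  -0.0165  0.1116] 0.182
R [319. 245.]
45 [ 0.6563 -0.118   1.8673] 0.176
75 [ 0.6559 -0.1184  1.8446] 0.117
t 14.05 pos [ 0.6561 -0.1173  0.1512] psi -2.8898 q [-2.530e-01  3.240e-01  1.325e+00 -1.000e-03  1.493e+00 -2.076e+00] F [-0.2 -0.1 -0.1] open 0.0325 grip 0.0
[0.001, -0.003, 0.481] [-0.001, 0.0, -0.004]
 -> [ 0.6561 -0.118   0.055 ] 3.4
```

jog_arm(
  rows=[
    [[0.001,-0.004,0.15],[0,0,-0.017]],
    [[0.001,-0.004,0.3],[0,0,-0.017]],
    [[0.001,-0.004,0.42],[0,0,-0.017]],
    [[0.001,-0.004,0.475],[0,0,-0.017]],
    [[0.001,-0.004,0.475],[0,0,-0.017]],
  ],
)

```text
t: 14.55
tool_pos: [0.6547, -0.1181, 0.0543]
orientation: [0.443, -3.107, -0.0]
force: [-0.0, 1.0, 0.1]
opening: 0.0324
gripper_force: 0.0
```

jog_arm(
  rows=[
    [[0,0,0],[0,0,0]],
    [[0,0,0],[0,0,0]],
    [[0,0,0],[0,0,0]],
    [[0,0,0],[0,0,0]],
  ],
  hand=1,
  squeeze=35,
)

```text
t: 14.95
tool_pos: [0.6572, -0.1179, 0.0585]
orientation: [-0.446, 3.107, -0.001]
force: [-2.2, 4.3, 6.2]
opening: 0.0116
gripper_force: 35.0
```

```bash
python3 plan.py
```

```text
t 14.95 pos [ 0.6572 -0.1179  0.0585] psi -2.8562 q [-2.550e-01  3.910e-01  1.414e+00  1.000e-03  1.334e+00 -2.111e+00] F [-2.2  4.3  6.2] open 0.0116 grip 35.0
```

jog_arm(
  rows=[
    [[0,0,0],[0,0,0.09]],
    [[0,0,0],[0,0,0.18]],
    [[0,0,0],[0,0,0.27]],
    [[0,0,0],[0,0,0.36]],
    [[0,0,0],[0,0,0.44]],
  ],
)

```text
t: 15.45
tool_pos: [0.6572, -0.1192, 0.0585]
orientation: [0.641, 3.072, -0.002]
force: [-2.5, 0.0, 4.5]
opening: 0.0118
gripper_force: 35.0
```

jog_arm(
  rows=[
    [[0,0,0],[0,0,0.09]],
    [[0,0,0],[0,0,0.18]],
    [[0,0,0],[0,0,0.27]],
    [[0,0,0],[0,0,0.36]],
    [[0,0,0],[0,0,0.44]],
  ],
)

```text
t: 15.95
tool_pos: [0.6563, -0.1201, 0.0585]
orientation: [1.645, 2.673, -0.003]
force: [-6.4, -2.9, 7.8]
opening: 0.0121
gripper_force: 35.0
```

jog_arm(
  rows=[
    [[0,0,0],[0,0,0.07]],
    [[0,0,0],[0,0,0.14]],
    [[0,0,0],[0,0,0.2]],
    [[0,0,0],[0,0,0.2]],
  ],
)

```text
t: 16.35
tool_pos: [0.6558, -0.1203, 0.0585]
orientation: [2.04, 2.386, -0.004]
force: [-8.6, -3.2, 8.0]
opening: 0.0117
gripper_force: 35.4
```

jog_arm(
  rows=[
    [[0,0,0],[0,0,0.02]],
    [[0,0,0],[0,0,0.04]],
    [[0,0,0],[0,0,0.06]],
    [[0,0,0],[0,0,0.06]],
  ],
)

```text
t: 16.75
tool_pos: [0.6559, -0.1207, 0.0585]
orientation: [2.147, 2.289, -0.004]
force: [-7.5, -3.8, 7.2]
opening: 0.0126
gripper_force: 36.7
```

```bash
python3 plan.py; python3 -c "
from plant import robot;print(robot.read_state()['wrist_torque'])"
```

```text
t 16.75 pos [ 0.6559 -0.1207  0.0585] psi 1.635 q [-0.257  0.39   1.414 -0.004  1.335 -0.32 ] F [-7.5 -3.8  7.2] open 0.0126 grip 36.7
[-0.81393962  1.37682518  0.65653583]
```

jog_arm(
  rows=[
    [[0,0,0],[0,0,0]],
    [[0,0,0],[0,0,0]],
    [[0,0,0],[0,0,0]],
  ],
  hand=0.3,
)

```text
t: 17.05
tool_pos: [0.6567, -0.1189, 0.057]
orientation: [2.146, 2.291, 0.0]
force: [-0.1, -0.6, -0.6]
opening: 0.0307
gripper_force: 0.0
```

jog_arm(
  rows=[
    [[0,0,-0.2],[0,0,0]],
    [[0,0,-0.4],[0,0,0]],
    [[0,0,-0.6],[0,0,0]],
    [[0,0,-0.6],[0,0,0]],
    [[0,0,-0.6],[0,0,0]],
  ],
)

```text
t: 17.55
tool_pos: [0.6575, -0.1189, 0.1784]
orientation: [2.144, 2.29, 0.002]
force: [0.4, -0.4, -0.6]
opening: 0.0327
gripper_force: 0.0
```

```bash
python3 plan.py .452 .310 .18 1.571 4; python3 wf.py
```

```text
t 17.55 pos [ 0.6575 -0.1189  0.1784] psi 1.6365 q [-2.550e-01  3.110e-01  1.290e+00 -1.000e-03  1.536e+00 -3.210e-01] F [ 0.4 -0.4 -0.6] open 0.0327 grip 0.0
[0.552, -0.221, -0.004] [0.003, 0.001, 0.01]
[0.548, -0.23, -0.002] [0.0, 0.0, 0.011]
[0.544, -0.239, -0.003] [0.0, 0.0, 0.01]
[0.541, -0.248, -0.002] [0.0, 0.0, 0.011]
 -> [0.4519 0.3101 0.18  ] 1.571
L [280. -54.]
M [300. 106.]
45 [ 0.6366 -0.0166  0.2173] 0.301
75 [ 0.6364 -0.0163  0.2079] 0.117
R [317. 236.]
45 [ 0.6557 -0.1208  3.2802] 0.115
75 [ 0.6556 -0.1204  3.3032] 0.07
```

jog_arm(
  rows=[
    [[0.552,-0.221,-0.03],[0,0,0.01]],
    [[0.552,-0.221,-0.03],[0,0,0.01]],
    [[0.552,-0.221,-0.03],[0,0,0.01]],
    [[0.552,-0.221,-0.03],[0,0,0.01]],
  ],
  hand=-0.29,
)

```text
t: 18.0
tool_pos: [0.6032, -0.0089, 0.1808]
orientation: [-2.161, -2.279, 0.003]
force: [0.1, 0.0, 0.0]
opening: 0.0582
gripper_force: 0.0
```

jog_arm(
  rows=[
    [[0.548,-0.23,0],[0,0,0.011]],
    [[0.548,-0.23,0],[0,0,0.011]],
    [[0.548,-0.23,0],[0,0,0.011]],
    [[0.548,-0.23,0],[0,0,0.011]],
  ],
)

```text
t: 18.4
tool_pos: [0.5525, 0.097, 0.1811]
orientation: [2.182, 2.26, -0.002]
force: [0.5, 0.3, -0.3]
opening: 0.0599
gripper_force: 0.0
```

jog_arm(
  rows=[
    [[0.544,-0.239,0],[0,0,0.01]],
    [[0.544,-0.239,0],[0,0,0.01]],
    [[0.544,-0.239,0],[0,0,0.01]],
    [[0.544,-0.239,0],[0,0,0.01]],
  ],
)

```text
t: 18.8
tool_pos: [0.5018, 0.2036, 0.1812]
orientation: [2.2, 2.242, -0.002]
force: [0.3, -1.3, -0.1]
opening: 0.06
gripper_force: 0.0
```

jog_arm(
  rows=[
    [[0.541,-0.248,0],[0,0,0.011]],
    [[0.541,-0.248,0],[0,0,0.011]],
    [[0.541,-0.248,0],[0,0,0.011]],
    [[0.541,-0.248,0],[0,0,0.011]],
    [[0.541,-0.248,0],[0,0,0.011]],
  ],
)

```text
t: 19.3
tool_pos: [0.4519, 0.3087, 0.1812]
orientation: [2.221, 2.219, -0.002]
force: [-0.1, -0.4, -0.7]
opening: 0.0601
gripper_force: 0.0
```

```bash
cat > kf.py <<'E'
import sys; from sil import *; from plant import imaging
# fit key grip silhouette: args x y yaw of grip axis, z of key underside
c=imaging.read_camera("wrist"); cv2.imwrite("pics/klast.png",c["frame"][:,:,::-1]); np.savez("pics/k.npz",**c)
x,y,a,z=map(float,sys.argv[1:5])
box=np.array([(i,j,k+z) for i in(-.015,.015) for j in(-.015,.015) for k in(.032,.085)])
print(proj(c,place((x,y,a),box)).round().tolist())
for t in(45,75):
    r,f=silfit(c,box,(x,y,a),t,12); print(t,r.round(4),round(f,3))
E
python3 kf.py .4524 .3101 0 .006; python3 plan.py
```

```text
[[306.0, 233.0], [303.0, 248.0], [305.0, 205.0], [303.0, 216.0], [334.0, 233.0], [336.0, 248.0], [334.0, 205.0], [337.0, 216.0]]
45 [ 0.4552  0.3104 -0.0616] 0.15
75 [ 0.455   0.3095 -0.0506] 0.105
t 19.35 pos [0.452  0.3084 0.1813] psi 1.5689 q [ 0.507 -0.01   1.639 -0.003  1.514  0.509] F [ 1.2 -0.2 -1.1] open 0.06 grip 0.0
```

```bash
python3 - <<'E'
from sil import *
c=dict(np.load("pics/k.npz")); im=cv2.resize(c["frame"][140:300,220:430,::-1],None,fx=3.8,fy=3.7,interpolation=cv2.INTER_CUBIC)
def dr(p,X,col):
    q=(proj(c,place(p,X))-[220,140]+.5)*[3.8,3.7]; cv2.polylines(im,[np.round(q).astype(int)],True,col,1)
sq=lambda h,z:[(-h,-h,z),(h,-h,z),(h,h,z),(-h,h,z)]
dr((.455,.310,-.055),sq(.015,.091),(0,255,0)); dr((.4524,.3101,0),sq(.015,.091),(0,0,255))
dr((.4402,.31,-.019),[(-.035,-.023,.096),(.035,-.023,.096),(.035,.023,.096),(-.035,.023,.096)],(255,0,0))
cv2.imwrite("pics/k1.png",im)
E
```

```text
(no output)
```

View pics/k1.png

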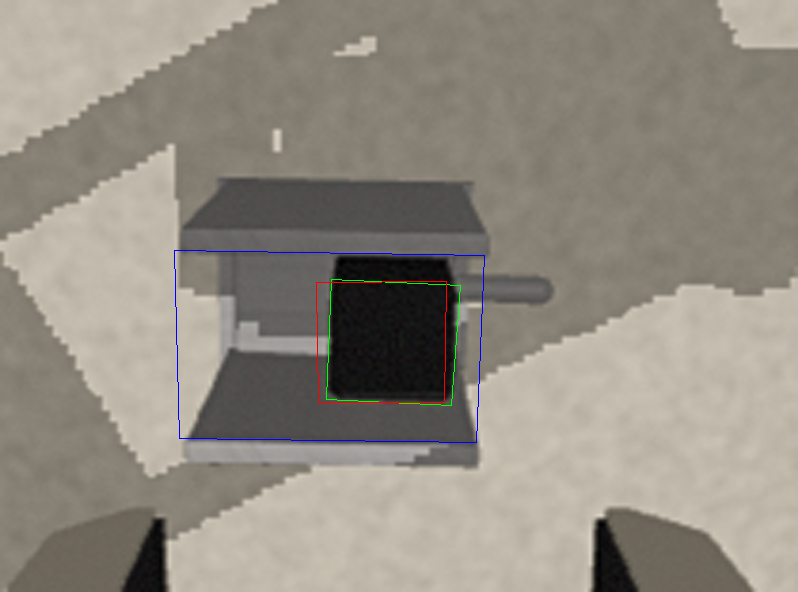

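jog_arm(
  rows=[
    [[0.007,0.013,0.2],[0,0,0]],
    [[0.007,0.013,0.4],[0,0,0]],
    [[0.007,0.013,0.55],[0,0,0]],
    [[0.007,0.013,0.65],[0,0,0]],
    [[0.007,0.013,0.7],[0,0,0]],
  ],
)

```text
t: 19.85
tool_pos: [0.4531, 0.3087, 0.0391]
orientation: [2.224, 2.218, -0.007]
force: [-0.6, 0.5, 0.6]
opening: 0.06
gripper_force: 0.0
```

jog_arm(
  rows=[
    [[0,0,0.05],[0,0,0]],
    [[0,0,0.1],[0,0,0]],
    [[0,0,0.1],[0,0,0]],
  ],
)

```text
t: 20.15
tool_pos: [0.4533, 0.3107, 0.0209]
orientation: [2.221, 2.22, -0.002]
force: [-0.1, -0.1, 0.4]
opening: 0.0599
gripper_force: 0.0
```

jog_arm(
  rows=[
    [[0,0,0],[0,0,0]],
    [[0,0,0],[0,0,0]],
    [[0,0,0],[0,0,0]],
    [[0,0,0],[0,0,0]],
    [[0,0,0],[0,0,0]],
  ],
  hand=1,
  squeeze=30,
)

```text
t: 20.65
tool_pos: [0.4539, 0.3116, 0.0223]
orientation: [2.22, 2.22, 0.001]
force: [0.7, 0.9, 2.5]
opening: 0.0298
gripper_force: 29.8
```

```bash
python3 plan.py .4545 .310 .14 1.571 1
```

```text
t 20.65 pos [0.4539 0.3116 0.0223] psi 1.5705 q [ 0.51   0.135  1.788 -0.002  1.217  0.511] F [0.7 0.9 2.5] open 0.0298 grip 29.8
[-0.009, 0.004, -0.588] [0.001, 0.001, 0.0]
 -> [0.4545 0.3099 0.1399] 1.571
```

jog_arm(
  rows=[
    [[0,0,-0.15],[0,0,0]],
    [[0,0,-0.35],[0,0,0]],
    [[0,0,-0.55],[0,0,0]],
    [[0,0,-0.6],[0,0,0]],
    [[0,0,-0.6],[0,0,0]],
  ],
)

```text
t: 21.15
tool_pos: [0.4546, 0.3122, 0.1436]
orientation: [2.22, 2.219, 0.005]
force: [1.2, -0.3, -3.0]
opening: 0.03
gripper_force: 29.8
```

```bash
python3 plan.py .4129 -.0567 .14 1.755 3 .4129 -.0567 .03 1.755 1
```

```text
t 21.15 pos [0.4546 0.3122 0.1436] psi 1.5705 q [ 0.51   0.017  1.68  -0.002  1.44   0.511] F [ 1.2 -0.3 -3. ] open 0.03 grip 29.8
[-0.615, -0.069, 0.005] [0.003, 0.0, -0.039]
[-0.609, -0.107, 0.006] [0.0, 0.0, -0.039]
[-0.602, -0.144, 0.006] [0.0, 0.0, -0.039]
 -> [ 0.4129 -0.0567  0.14  ] 1.755
[0.0, 0.0, 0.55] [0.0, 0.0, 0.0]
 -> [ 0.4128 -0.0566  0.03  ] 1.755
```

jog_arm(
  rows=[
    [[-0.123,-0.014,0],[0,0,-0.01]],
    [[-0.3,-0.035,0],[0,0,-0.02]],
    [[-0.48,-0.055,0],[0,0,-0.03]],
    [[-0.615,-0.069,0],[0,0,-0.039]],
    [[-0.615,-0.069,0],[0,0,-0.039]],
  ],
)

```text
t: 21.65
tool_pos: [0.4375, 0.1853, 0.1387]
orientation: [-2.155, -2.285, 0.009]
force: [0.4, 0.3, -2.7]
opening: 0.0298
gripper_force: 29.8
```

jog_arm(
  rows=[
    [[-0.123,-0.022,0],[0,0,-0.01]],
    [[-0.3,-0.053,0],[0,0,-0.02]],
    [[-0.48,-0.085,0],[0,0,-0.03]],
    [[-0.609,-0.107,0],[0,0,-0.039]],
    [[-0.609,-0.107,0],[0,0,-0.039]],
  ],
)

```text
t: 22.15
tool_pos: [0.4243, 0.0636, 0.1398]
orientation: [-2.084, -2.35, 0.005]
force: [-0.0, 0.4, -2.6]
opening: 0.0297
gripper_force: 29.9
```

jog_arm(
  rows=[
    [[-0.123,-0.029,0],[0,0,-0.01]],
    [[-0.3,-0.072,0],[0,0,-0.02]],
    [[-0.48,-0.115,0],[0,0,-0.03]],
    [[-0.602,-0.144,0],[0,0,-0.039]],
    [[-0.602,-0.144,0],[0,0,-0.039]],
  ],
)

```text
t: 22.65
tool_pos: [0.411, -0.0587, 0.1406]
orientation: [-2.012, -2.413, 0.003]
force: [0.5, 0.1, -2.9]
opening: 0.0295
gripper_force: 29.9
```

```bash
python3 plan.py .4129 -.0567 .03 1.755 1
```

```text
t 22.65 pos [ 0.411  -0.0587  0.1406] psi 1.7516 q [-2.640e-01 -3.700e-01  2.027e+00 -2.000e-03  1.486e+00 -4.450e-01] F [ 0.5  0.1 -2.9] open 0.0295 grip 29.9
[0.008, 0.012, 0.553] [-0.001, 0.001, -0.002]
 -> [ 0.4129 -0.0568  0.03  ] 1.755
```

jog_arm(
  rows=[
    [[0.008,0.012,0.15],[0,0,-0.002]],
    [[0.008,0.012,0.3],[0,0,-0.002]],
    [[0.008,0.012,0.45],[0,0,-0.002]],
    [[0.008,0.012,0.56],[0,0,-0.002]],
    [[0.008,0.012,0.58],[0,0,-0.002]],
  ],
)

```text
t: 23.15
tool_pos: [0.4106, -0.0532, 0.0221]
orientation: [-2.001, -2.415, 0.005]
force: [-1.4, 1.9, -2.5]
opening: 0.0303
gripper_force: 29.9
```

jog_arm(
  rows=[
    [[0,0,0.01],[0,0,0]],
    [[0,0,0.02],[0,0,0]],
    [[0,0,0.025],[0,0,0]],
    [[0,0,0.025],[0,0,0]],
  ],
)

```text
t: 23.55
tool_pos: [0.4147, -0.0557, 0.0221]
orientation: [2.003, 2.416, 0.0]
force: [-0.5, -1.0, -2.9]
opening: 0.0298
gripper_force: 29.9
```

jog_arm(
  rows=[
    [[0,0,0.01],[0,0,0]],
    [[0,0,0.015],[0,0,0]],
    [[0,0,0.015],[0,0,0]],
  ],
)

```text
t: 23.85
tool_pos: [0.4138, -0.0556, 0.0182]
orientation: [2.004, 2.417, -0.001]
force: [-0.6, 0.3, -2.0]
opening: 0.0298
gripper_force: 29.9
```

jog_arm(
  rows=[
    [[0,0,0.01],[0,0,0]],
    [[0,0,0.01],[0,0,0]],
    [[0,0,0.01],[0,0,0]],
  ],
)

```text
t: 24.15
tool_pos: [0.4139, -0.0556, 0.0163]
orientation: [2.004, 2.417, -0.001]
force: [1.0, -0.5, -2.0]
opening: 0.0298
gripper_force: 29.9
```

jog_arm(
  rows=[
    [[0,0,0.006],[0,0,0]],
    [[0,0,0.006],[0,0,0]],
    [[0,0,0.006],[0,0,0]],
  ],
)

```text
t: 24.45
tool_pos: [0.4141, -0.0558, 0.0162]
orientation: [2.004, 2.417, -0.001]
force: [-5.6, 0.5, 11.8]
opening: 0.0302
gripper_force: 29.9
```

```bash
python3 plan.py
```

```text
t 24.45 pos [ 0.4141 -0.0558  0.0162] psi 1.7574 q [-2.550e-01 -2.300e-01  2.152e+00 -1.000e-03  1.217e+00 -4.410e-01] F [-5.6  0.5 11.8] open 0.0302 grip 29.9
```

jog_arm(
  rows=[
    [[0,0,0],[0,0,0]],
    [[0,0,0],[0,0,0]],
    [[0,0,0],[0,0,0]],
    [[0,0,0],[0,0,0]],
    [[0,0,0],[0,0,0]],
  ],
  hand=-0.29,
)

```text
t: 24.95
tool_pos: [0.4137, -0.0555, 0.0149]
orientation: [2.004, 2.418, -0.001]
force: [0.1, 0.5, 0.4]
opening: 0.0591
gripper_force: 0.0
```

jog_arm(
  rows=[
    [[0,0,-0.1],[0,0,0]],
    [[0,0,-0.3],[0,0,0]],
    [[0,0,-0.5],[0,0,0]],
    [[0,0,-0.6],[0,0,0]],
    [[0,0,-0.6],[0,0,0]],
  ],
)

```text
t: 25.45
tool_pos: [0.4162, -0.056, 0.1388]
orientation: [2.0, 2.413, 0.004]
force: [0.7, -0.4, -0.1]
opening: 0.0599
gripper_force: 0.0
```

```bash
python3 kf.py .414 -.056 .187 0; python3 plan.py
```

```text
[[301.0, 244.0], [297.0, 263.0], [300.0, 213.0], [297.0, 226.0], [332.0, 244.0], [335.0, 262.0], [332.0, 213.0], [335.0, 226.0]]
45 [ 0.4142 -0.0566  0.1988] 0.128
75 [ 0.4144 -0.0567  0.1887] 0.098
t 25.5 pos [ 0.415  -0.0557  0.1365] psi 1.7573 q [-2.550e-01 -3.640e-01  2.030e+00 -1.000e-03  1.471e+00 -4.410e-01] F [ 0.5 -0.4 -0.3] open 0.0599 grip 0.0
```

jog_arm(
  rows=[
    [[0,0,0],[0,0,0.09]],
    [[0,0,0],[0,0,0.18]],
    [[0,0,0],[0,0,0.27]],
    [[0,0,0],[0,0,0.33]],
    [[0,0,0],[0,0,0.33]],
  ],
)

```text
t: 26.0
tool_pos: [0.4125, -0.0551, 0.133]
orientation: [-2.558, -1.822, 0.003]
force: [-0.3, 0.3, 0.1]
opening: 0.0599
gripper_force: 0.0
```

jog_arm(
  rows=[
    [[0,0,0],[0,0,0.09]],
    [[0,0,0],[0,0,0.18]],
    [[0,0,0],[0,0,0.27]],
    [[0,0,0],[0,0,0.33]],
    [[0,0,0],[0,0,0.33]],
  ],
)

```text
t: 26.5
tool_pos: [0.413, -0.0552, 0.1338]
orientation: [2.939, 1.109, -0.002]
force: [0.4, 0.1, -0.0]
opening: 0.0598
gripper_force: 0.0
```

jog_arm(
  rows=[
    [[0,0,0],[0,0,0.09]],
    [[0,0,0],[0,0,0.18]],
    [[0,0,0],[0,0,0.27]],
    [[0,0,0],[0,0,0.34]],
    [[0,0,0],[0,0,0.34]],
  ],
)

```text
t: 27.0
tool_pos: [0.4133, -0.0553, 0.1343]
orientation: [3.127, 0.297, -0.001]
force: [-0.3, -0.6, 0.1]
opening: 0.0601
gripper_force: 0.0
```

```bash
python3 kf.py .414 -.056 .187 0; python3 plan.py .414 -.0562 .018 .185 1
```

```text
[[336.0, 246.0], [339.0, 265.0], [304.0, 246.0], [301.0, 265.0], [336.0, 214.0], [340.0, 228.0], [304.0, 214.0], [301.0, 228.0]]
45 [ 0.4156 -0.0572  0.1877] 0.116
75 [ 0.4152 -0.0572  0.1759] 0.082
t 27.05 pos [ 0.4133 -0.0553  0.1344] psi 0.1926 q [-2.550e-01 -3.620e-01  2.032e+00 -1.000e-03  1.471e+00  1.123e+00] F [0.1 0.  0.2] open 0.0604 grip 0.0
[0.003, 0.005, 0.582] [0.001, 0.0, 0.005]
 -> [ 0.4141 -0.0563  0.018 ] 0.185
```

jog_arm(
  rows=[
    [[0.003,0.006,0.15],[0,0,0.005]],
    [[0.003,0.006,0.3],[0,0,0.005]],
    [[0.003,0.006,0.45],[0,0,0.005]],
    [[0.003,0.006,0.57],[0,0,0.005]],
    [[0.003,0.006,0.58],[0,0,0.005]],
  ],
)

```text
t: 27.55
tool_pos: [0.4113, -0.0558, 0.0155]
orientation: [-3.127, -0.288, 0.009]
force: [-0.1, -0.3, 0.1]
opening: 0.0601
gripper_force: 0.0
```

jog_arm(
  rows=[
    [[0,0,0],[0,0,0]],
    [[0,0,0],[0,0,0]],
    [[0,0,0],[0,0,0]],
    [[0,0,0],[0,0,0]],
    [[0,0,0],[0,0,0]],
  ],
  hand=1,
  squeeze=30,
)

```text
t: 28.05
tool_pos: [0.4156, -0.0569, 0.0201]
orientation: [3.127, 0.281, 0.004]
force: [-0.4, -0.9, 4.5]
opening: 0.03
gripper_force: 30.0
```

```bash
python3 plan.py
```

```text
t 28.05 pos [ 0.4156 -0.0569  0.0201] psi 0.179 q [-2.570e-01 -2.330e-01  2.147e+00 -1.000e-03  1.224e+00  1.135e+00] F [-0.4 -0.9  4.5] open 0.03 grip 30.0
```

jog_arm(
  rows=[
    [[0,0,-0.005],[0,0,0]],
    [[0.06,-0.006,-0.005],[0,0,-0.003]],
    [[0.15,-0.006,-0.005],[0,0,-0.003]],
    [[0.25,-0.006,-0.005],[0,0,-0.003]],
    [[0.25,-0.006,-0.005],[0,0,-0.003]],
  ],
)

```text
t: 28.55
tool_pos: [0.4651, -0.0464, 0.0203]
orientation: [3.127, 0.288, 0.003]
force: [-0.9, -0.1, -2.3]
opening: 0.0299
gripper_force: 30.0
```

```bash
python3 plan.py; python3 - <<'E'
from h import *; from plant import robot, imaging
import cv2
s=robot.read_state(); d=s["tool_pos"][:2]-np.array([.5279,-.0353]); a=.184
print("rel",d@[np.cos(a),np.sin(a)],d@[-np.sin(a),np.cos(a)])
c=imaging.read_camera("wrist"); im=c["frame"][:,:,::-1].copy(); np.savez("pics/pre.npz",**c)
q=proj(c,place((.5279,-.0353,a),[(0,-.03,.115),(0,.03,.115),(.04,.03,.115),(.04,-.03,.115)])); cv2.polylines(im,[np.round(q).astype(int)],True,(255,0,0),1)
q=proj(c,place((.5279,-.0353,a),[(-.15,0,.016),(0,0,.016)])); cv2.polylines(im,[np.round(q).astype(int)],True,(0,0,255),1)
cv2.imwrite("pics/pre.png",im)
E
```

```text
t 28.55 pos [ 0.4651 -0.0464  0.0203] psi 0.184 q [-2.080e-01 -8.800e-02  2.019e+00 -1.000e-03  1.208e+00  1.179e+00] F [-0.9 -0.1 -2.3] open 0.0299 grip 30.0
rel -0.06373785977102885 0.0006064052641988164
```

View pics/pre.png

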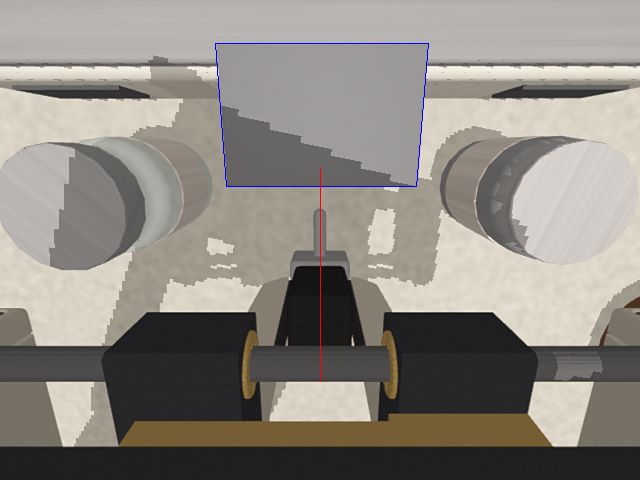

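The picture shows the pin (320,210–255) on the mouth axis and the switch outline matching. I'll push on.

jog_arm(
  rows=[
    [[0.05,0,0],[0,0,0]],
    [[0.1,0,0],[0,0,0]],
    [[0.15,0,0],[0,0,0]],
    [[0.2,0,0],[0,0,0]],
    [[0.2,0,0],[0,0,0]],
  ],
)

```text
t: 29.1
tool_pos: [0.5029, -0.0393, 0.0202]
orientation: [3.127, 0.288, 0.001]
force: [2.1, -0.0, 2.9]
opening: 0.0294
gripper_force: 30.0
```

jog_arm(
  rows=[
    [[0.01,0,0],[0,0,0]],
    [[0.02,0,0],[0,0,0]],
    [[0.03,0,0],[0,0,0]],
    [[0.03,0,0],[0,0,0]],
  ],
)

```text
t: 29.5
tool_pos: [0.5079, -0.0383, 0.0201]
orientation: [3.127, 0.288, -0.0]
force: [-2.7, -0.8, 4.4]
opening: 0.0303
gripper_force: 30.0
```

```bash
cat > rel.py <<'E'
from h import *; from plant import robot
s=robot.read_state(); d=s["tool_pos"][:2]-np.array([.5279,-.0353]); a=.184
print("rel",d@[np.cos(a),np.sin(a)],d@[-np.sin(a),np.cos(a)],"F",s["force"].round(1),"tq",s["wrist_torque"].round(2))
E
python3 rel.py
```

```text
rel -0.020179444693881703 0.0006939877538245593 F [-2.7 -0.8  4.4] tq [-0.13  0.44  0.05]
```

Next I'll creep on until the block meets the switch.

jog_arm(
  rows=[
    [[0.007,0,0],[0,0,0]],
    [[0.015,0,0],[0,0,0]],
    [[0.015,0,0],[0,0,0]],
  ],
)

```text
t: 29.8
tool_pos: [0.5111, -0.0377, 0.0201]
orientation: [3.127, 0.287, 0.0]
force: [-3.1, -0.6, 4.7]
opening: 0.0295
gripper_force: 30.0
```

jog_arm(
  rows=[
    [[0.005,0,0],[0,0,0]],
    [[0.01,0,0],[0,0,0]],
    [[0.01,0,0],[0,0,0]],
  ],
)

```text
t: 30.1
tool_pos: [0.5131, -0.0374, 0.0201]
orientation: [3.127, 0.288, -0.0]
force: [-3.5, -1.0, 6.1]
opening: 0.0297
gripper_force: 30.0
```

```bash
python3 rel.py
```

```text
rel -0.014982627548557115 0.0006380980712420632 F [-3.5 -1.   6.1] tq [-0.16  0.75 -0.04]
```

jog_arm(
  rows=[
    [[0.005,0,0],[0,0,0]],
    [[0.01,0,0],[0,0,0]],
    [[0.01,0,0],[0,0,0]],
  ],
)

```text
t: 30.4
tool_pos: [0.5151, -0.037, 0.0201]
orientation: [3.127, 0.287, -0.0]
force: [-3.7, -1.1, 5.1]
opening: 0.0299
gripper_force: 30.0
```

jog_arm(
  rows=[
    [[0.005,0,0],[0,0,0]],
    [[0.01,0,0],[0,0,0]],
    [[0.01,0,0],[0,0,0]],
  ],
)

```text
t: 30.7
tool_pos: [0.5155, -0.0369, 0.0201]
orientation: [3.127, 0.288, -0.005]
force: [-11.8, -1.8, 12.8]
opening: 0.0299
gripper_force: 30.0
```

```bash
python3 rel.py
```

```text
rel -0.012467422125383399 0.000660613134159694 F [-11.8  -1.8  12.8] tq [-0.33  2.01 -0.  ]
```

jog_arm(
  rows=[
    [[0.004,0,0],[0,0,0]],
    [[0.007,0,0],[0,0,0]],
    [[0.007,0,0],[0,0,0]],
  ],
)

```text
t: 31.0
tool_pos: [0.5155, -0.0369, 0.0201]
orientation: [3.127, 0.288, -0.01]
force: [-20.1, -2.6, 19.7]
opening: 0.0299
gripper_force: 30.0
```

```bash
python3 rel.py
```

```text
rel -0.012493752240762289 0.0006793442050810907 F [-20.1  -2.6  19.7] tq [-0.54  3.1  -0.04]
```

jog_arm(
  rows=[
    [[0,0,0],[0,0,0]],
    [[0,0,0],[0,0,0]],
    [[0,0,0],[0,0,0]],
    [[0,0,0],[0,0,0]],
  ],
  hand=-0.05,
)

```text
t: 31.4
tool_pos: [0.5186, -0.0364, 0.0197]
orientation: [3.127, 0.288, -0.0]
force: [-2.5, -2.0, 0.2]
opening: 0.0484
gripper_force: 1.3
```

jog_arm(
  rows=[
    [[0,0,-0.1],[0,0,0]],
    [[0,0,-0.3],[0,0,0]],
    [[0,0,-0.5],[0,0,0]],
    [[0,0,-0.7],[0,0,0]],
    [[0,0,-0.8],[0,0,0]],
  ],
)

```text
t: 31.9
tool_pos: [0.5211, -0.036, 0.1846]
orientation: [3.126, 0.288, 0.01]
force: [0.3, 0.1, 0.5]
opening: 0.049
gripper_force: 0.0
```

```bash
python3 kf.py .5112 -.0384 .184 0; python3 plan.py; python3 wf.py; python3 - <<'E'
import numpy as np
for g in((.5112,-.0384),):print((np.array(g)-[.5279,-.0353])@[np.cos(.184),np.sin(.184)])
E
```

```text
[[333.0, 243.0], [335.0, 258.0], [305.0, 243.0], [303.0, 258.0], [333.0, 216.0], [336.0, 227.0], [305.0, 216.0], [303.0, 227.0]]
45 [ 0.4924 -0.0413  0.1803] 0.227
75 [ 0.4928 -0.0412  0.182 ] 0.166
t 31.95 pos [ 0.5223 -0.0363  0.1871] psi 0.1836 q [-1.670e-01 -9.100e-02  1.705e+00 -1.000e-03  1.516e+00  1.221e+00] F [1.1 0.2 2.9] open 0.0486 grip 0.0
L [188.  94.]
45 [0.6163 0.09   0.1259] 0.114
75 [0.6163 0.0897 0.1354] 0.089
M [319.  95.]
45 [ 0.6347 -0.0153  0.1853] 0.347
75 [ 0.6351 -0.0154  0.1841] 0.162
R [450.  94.]
45 [ 0.6557 -0.1206  3.3885] 0.14
75 [ 0.6556 -0.1204  3.3807] 0.095
-0.01698528595155656
```

```bash
python3 - <<'E'
from sil import *
c=dict(np.load("pics/k.npz")); g=c["frame"].max(2)
for nm,X in(("grip top exp",[(-.032,-.015,.085),(-.002,-.015,.085),(-.002,.015,.085),(-.032,.015,.085)]),("block",[(-.06,-.018,.032),(0,-.018,.032),(0,.018,.032),(-.06,.018,.032)]),("switch top",[(0,-.03,.115),(.04,-.03,.115),(.04,.03,.115),(0,.03,.115)])):
    print(nm,proj(c,place((.5279,-.0353,.184),X)).round().tolist())
p=cv2.resize(g[170:310,270:370],None,fx=.25,fy=.25,interpolation=cv2.INTER_AREA)
print("rows from 170 step4, cols from 270 step4")
for i,r in enumerate(p): print(170+4*i," ".join(f"{v:3d}" for v in r))
E
```

```text
grip top exp [[335.0, 258.0], [336.0, 227.0], [303.0, 227.0], [303.0, 258.0]]
block [[335.0, 267.0], [336.0, 214.0], [302.0, 214.0], [303.0, 267.0]]
switch top [[356.0, 233.0], [357.0, 184.0], [282.0, 185.0], [283.0, 233.0]]
rows from 170 step4, cols from 270 step4
170 116 116 116 116 117 116 117 117 116 117 117 117 117 117 117 117 117 117 117 117 117 117 117 117 117
174 153 152 152 153 153 155 159 159 159 160 159 159 159 159 160 160 161 161 162 162 160 160 159 159 159
178 148 147 146 145 110  88  88  88  89  87  84  84  84  84  84  84  84  84  84  84 118 148 148 148 144
182 151 150 151 115  77  78  78  77  77  78  77  77  77  78  78  77  78  78  78  77  77 104 150 147 148
186 148 152 153 107  95  95  95  95  95  95  95  94  95  95  95  95  94  95  94  95  95  99 145 147 145
190 149 149 148 107  94  94  94  95  94  95  95  95  95  94  94  95  95  95  94  94  94  99 150 150 151
194 149 154 150 108  94  94  94  94  94  94  94  94  94  94  94  94  94  94  94  94  94 102 149 147 150
198 152 149 151 110  94  93  94  94  93  94  94  93  93  94  93  93  94  93  93  94  94 103 149 148 148
20
[... 2105 characters left out ...]
 167 213 210 207 207 209 210 206 207 209 212 212 206 210 210 211 209 207  38
286  29 145 152 153 153 149 188 208 207 206 207 209 208 210 211 211 209 209 207 212 212 211 211 205  30
290  25 141 150 148 152 160 205 207 207 209 208 208 207 208 209 207 209 209 213 212 210 212 212 197  25
294  25 141 149 150 149 176 209 210 209 205 206 206 206 208 205 201 205 210 210 206 206 207 211 195  23
298  23 135 145 151 146 186 205 212 207 206 207 207 209 210 210 207 209 205 211 210 210 206 205 189  21
302  22 131 148 152 161 204 210 206 205 206 208 208 212 209 209 211 209 205 205 206 211 210 211 184  19
306  25 141 152 152 178 206 205 210 208 209 210 207 205 207 208 211 214 209 209 212 209 207 207 189  23
```

```bash
cat > edge.py <<'E'
from sil import *; from plant import imaging
c=imaging.read_camera("wrist"); np.savez("pics/k.npz",**c); g=c["frame"].max(2).astype(float)
P=(.5279,-.0353,.184)
pr=lambda X:proj(c,place(P,X)).round(1).tolist()
print("exp switch edge",pr([(0,0,.115)]),"grip rear top",pr([(-.032,0,.085)]),"block rear top",pr([(-.06,0,.032)]),"block rear bottom",pr([(-.06,0,0)]))
print("per 10mm back: grip",pr([(-.042,0,.085)]),"block",pr([(-.07,0,.032)]))
print("grip side edges",pr([(-.032,.015,.085),(-.032,-.015,.085)]),"block sides rear",pr([(-.06,.018,.032),(-.06,-.018,.032)]))
u=int(proj(c,place(P,[(-.032,0,.085)]))[0,0]); v0=int(proj(c,place(P,[(0,0,.115)]))[0,1])-6
print(u,v0,g[v0:v0+65,u-4:u+5].mean(1).round().astype(int).tolist())
v=int(proj(c,place(P,[(-.025,0,.085)]))[0,1]); print(v,u-30,g[v-2:v+3,u-30:u+31].mean(0).round().astype(int).tolist())
E
python3 edge.py; python3 plan.py
```

```text
exp switch edge [[319.0, 234.0]] grip rear top [[319.0, 259.2]] block rear top [[318.8, 268.0]] block rear bottom [[318.8, 259.0]]
per 10mm back: grip [[319.0, 269.2]] block [[318.9, 276.4]]
grip side edges [[303.0, 259.2], [334.9, 259.2]] block sides rear [[302.7, 268.0], [335.0, 268.0]]
318 228 [92, 93, 93, 92, 94, 95, 60, 19, 17, 20, 23, 25, 26, 26, 26, 25, 24, 26, 25, 25, 26, 25, 25, 24, 25, 23, 24, 24, 25, 24, 24, 23, 25, 24, 24, 24, 23, 17, 32, 117, 181, 178, 174, 174, 174, 172, 168, 198, 214, 212, 211, 210, 210, 211, 211, 211, 210, 209, 209, 209, 209, 209, 210, 210, 208]
252 288 [154, 154, 153, 151, 150, 149, 149, 150, 151, 152, 152, 151, 152, 154, 135, 54, 17, 22, 26, 24, 25, 25, 25, 25, 25, 24, 25, 25, 23, 26, 23, 23, 25, 24, 24, 24, 22, 25, 24, 35, 46, 46, 46, 47, 40, 28, 92, 198, 217, 214, 212, 210, 208, 207, 207, 207, 208, 209, 211, 211, 211]
t 32.05 pos [ 0.5204 -0.036   0.1817] psi 0.1836 q [-1.670e-01 -8.700e-02  1.712e+00 -1.000e-03  1.512e+00  1.220e+00] F [-0.4  0.5 -0.7] open 0.0488 grip 0.0
```

Measured edges put the grip's rear edge at v≈266.8 and the fully-home position at 259.2. The key is about 8 mm short, so I'll regrip it more firmly and push again.

```bash
python3 plan.py .5038 -.0398 .12 .184 1 .5038 -.0398 .018 .184 1
```

```text
t 32.05 pos [ 0.5204 -0.036   0.1817] psi 0.1836 q [-1.670e-01 -8.700e-02  1.712e+00 -1.000e-03  1.512e+00  1.220e+00] F [-0.4  0.5 -0.7] open 0.0488 grip 0.0
[-0.086, 0.002, 0.308] [0.002, -0.003, 0.0]
 -> [ 0.5039 -0.0397  0.12  ] 0.184
[0.0, 0.001, 0.51] [0.0, 0.0, 0.0]
 -> [ 0.5039 -0.0398  0.018 ] 0.184
```

```bash
python3 - <<'E'
from h import *
c=dict(np.load("pics/pre.npz")); P=(.5279,-.0353,.184); g=c["frame"].max(2).astype(int)
for r in(-.064,-.074): print(r,proj(c,place(P,[(r+.047,0,.017),(r+.017,0,.033),(r+.015,0,.085)])).round(1).tolist())
print("switch edge",proj(c,place(P,[(0,0,.115)])).round(1))
print(g[185:300,316:324].mean(1).round().astype(int).tolist())
E
```

```text
-0.064 [[319.9, 196.0], [320.0, 250.9], [320.5, 290.6]]
-0.074 [[319.9, 212.2], [320.0, 267.0], [320.4, 311.2]]
switch edge [[321.1 186. ]]
[101, 121, 164, 164, 163, 163, 163, 162, 163, 163, 163, 164, 164, 164, 163, 162, 162, 160, 160, 160, 161, 162, 163, 149, 116, 112, 118, 121, 124, 124, 124, 123, 123, 123, 123, 122, 123, 123, 122, 123, 124, 123, 122, 123, 123, 123, 123, 123, 123, 122, 123, 123, 123, 122, 123, 122, 122, 123, 122, 122, 122, 122, 123, 123, 122, 123, 122, 122, 122, 123, 124, 109, 95, 96, 97, 98, 114, 123, 127, 131, 108, 33, 16, 20, 21, 20, 21, 22, 22, 22, 22, 22, 22, 22, 24, 20, 23, 21, 22, 22, 22, 23, 22, 20, 22, 22, 21, 23, 22, 22, 24, 26, 26, 26, 27]
```

jog_arm(
  rows=[
    [[-0.1,0.002,0.1],[0,0,0]],
    [[-0.104,0.002,0.2],[0,0,0]],
    [[-0.104,0.002,0.308],[0,0,0]],
    [[-0.104,0.002,0.308],[0,0,0]],
  ],
)

```text
t: 32.45
tool_pos: [0.4948, -0.0395, 0.113]
orientation: [-3.127, -0.287, 0.012]
force: [-0.4, -0.2, -0.7]
opening: 0.0489
gripper_force: 0.0
```

```bash
python3 plan.py .5004 -.0404 .018 .184 1; python3 edge.py | head -1
```

```text
t 32.45 pos [ 0.4948 -0.0395  0.113 ] psi 0.1833 q [-1.820e-01 -9.900e-02  1.850e+00 -1.000e-03  1.398e+00  1.205e+00] F [-0.4 -0.2 -0.7] open 0.0489 grip 0.0
[0.03, 0.01, 0.475] [-0.001, 0.005, 0.0]
 -> [ 0.5003 -0.0404  0.0179] 0.184
exp switch edge [[322.1, 219.5]] grip rear top [[321.8, 254.1]] block rear top [[321.4, 265.2]] block rear bottom [[321.3, 253.8]]
```

jog_arm(
  rows=[
    [[0,0,0],[0,0,0]],
    [[0,0,0],[0,0,0]],
    [[0,0,0],[0,0,0]],
  ],
)

```text
t: 32.8
tool_pos: [0.4994, -0.0404, 0.1195]
orientation: [3.127, 0.288, 0.004]
force: [-0.4, 0.2, 0.7]
opening: 0.0489
gripper_force: 0.0
```

```bash
python3 plan.py .5004 -.0404 .018 .184 1; python3 edge.py
```

```text
t 32.8 pos [ 0.4994 -0.0404  0.1195] psi 0.1835 q [-1.820e-01 -1.030e-01  1.842e+00 -1.000e-03  1.400e+00  1.205e+00] F [-0.4  0.2  0.7] open 0.0489 grip 0.0
[0.004, 0.0, 0.508] [0.001, -0.001, 0.0]
 -> [ 0.5005 -0.0404  0.0179] 0.184
exp switch edge [[319.3, 224.1]] grip rear top [[319.2, 257.5]] block rear top [[319.1, 268.2]] block rear bottom [[319.1, 257.1]]
per 10mm back: grip [[319.2, 270.2]] block [[319.1, 278.4]]
grip side edges [[298.9, 257.5], [339.5, 257.4]] block sides rear [[299.4, 268.2], [338.8, 268.2]]
319 218 [92, 92, 92, 92, 92, 94, 59, 21, 17, 19, 19, 21, 21, 23, 24, 25, 25, 24, 26, 25, 25, 24, 24, 25, 25, 24, 23, 24, 24, 22, 25, 23, 24, 24, 24, 24, 23, 24, 24, 23, 23, 23, 22, 24, 22, 24, 23, 21, 20, 61, 134, 131, 129, 135, 133, 134, 141, 152, 161, 214, 212, 209, 208, 207, 207]
248 289 [208, 185, 150, 148, 150, 149, 149, 150, 154, 154, 49, 12, 21, 25, 26, 23, 26, 23, 24, 24, 24, 23, 25, 24, 24, 25, 25, 23, 24, 25, 23, 22, 24, 22, 25, 24, 21, 24, 26, 23, 24, 23, 25, 24, 24, 23, 21, 20, 18, 63, 163, 217, 213, 210, 208, 207, 205, 205, 204, 204, 205]
```

jog_arm(
  rows=[
    [[0,0,0.15],[0,0,0]],
    [[0,0,0.3],[0,0,0]],
    [[0,0,0.42],[0,0,0]],
    [[0,0,0.48],[0,0,0]],
    [[0,0,0.495],[0,0,0]],
  ],
)

```text
t: 33.35
tool_pos: [0.4978, -0.0403, 0.0184]
orientation: [3.128, 0.288, -0.002]
force: [0.4, -0.5, 0.1]
opening: 0.0487
gripper_force: 0.0
```

jog_arm(
  rows=[
    [[0,0,0],[0,0,0]],
    [[0,0,0],[0,0,0]],
    [[0,0,0],[0,0,0]],
  ],
)

```text
t: 33.65
tool_pos: [0.5, -0.0407, 0.021]
orientation: [3.126, 0.287, 0.005]
force: [-0.7, 1.6, -0.0]
opening: 0.0489
gripper_force: 0.0
```

jog_arm(
  rows=[
    [[0,0,0],[0,0,0]],
    [[0,0,0],[0,0,0]],
    [[0,0,0],[0,0,0]],
    [[0,0,0],[0,0,0]],
    [[0,0,0],[0,0,0]],
  ],
  hand=1,
  squeeze=55,
)

```text
t: 34.15
tool_pos: [0.4989, -0.0405, 0.0197]
orientation: [3.127, 0.288, 0.002]
force: [-0.3, -0.6, 3.0]
opening: 0.0294
gripper_force: 55.0
```

jog_arm(
  rows=[
    [[0,0,-0.004],[0,0,0]],
    [[0.01,0,-0.004],[0,0,0]],
    [[0.015,0,-0.004],[0,0,0]],
    [[0.015,0,-0.004],[0,0,0]],
  ],
)

```text
t: 34.55
tool_pos: [0.5015, -0.0398, 0.02]
orientation: [3.127, 0.288, 0.0]
force: [0.5, 0.7, -2.7]
opening: 0.0296
gripper_force: 55.0
```

```bash
python3 rel.py; python3 edge.py
```

```text
rel -0.026763215700077926 0.0003929553355466464 F [ 0.5  0.7 -2.7] tq [0.02 0.01 0.  ]
exp switch edge [[320.2, 295.1]] grip rear top [[319.9, 331.6]] block rear top [[319.7, 326.4]] block rear bottom [[319.6, 303.5]]
per 10mm back: grip [[319.9, 350.8]] block [[319.7, 340.4]]
grip side edges [[286.9, 331.7], [352.9, 331.6]] block sides rear [[291.1, 326.5], [348.3, 326.4]]
319 289 [101, 101, 100, 101, 103, 103, 68, 29, 25, 27, 28, 27, 29, 27, 26, 27, 26, 28, 28, 27, 27, 28, 27, 28, 29, 28, 26, 29, 27, 27, 26, 28, 27, 29, 28, 28, 28, 27, 27, 27, 27, 28, 27, 28, 27, 28, 27, 29, 28, 25, 14, 74, 204, 230, 226, 228, 203, 83, 50, 59, 62, 63, 68, 72, 71]
317 289 [24, 28, 27, 27, 27, 29, 28, 27, 28, 27, 28, 28, 28, 27, 27, 27, 27, 27, 26, 27, 29, 27, 28, 27, 28, 26, 27, 29, 25, 26, 27, 27, 27, 27, 28, 27, 29, 26, 27, 26, 27, 29, 26, 27, 26, 26, 28, 28, 26, 28, 27, 27, 27, 27, 27, 27, 28, 26, 27, 26, 25]
```

jog_arm(
  rows=[
    [[0.007,0,0],[0,0,0]],
    [[0.014,0,0],[0,0,0]],
    [[0.019,0,0],[0,0,0]],
    [[0.019,0,0],[0,0,0]],
  ],
)

```text
t: 35.0
tool_pos: [0.5056, -0.0392, 0.0203]
orientation: [3.127, 0.288, 0.001]
force: [-0.2, -1.2, -2.1]
opening: 0.0298
gripper_force: 55.0
```

jog_arm(
  rows=[
    [[0.004,0,0],[0,0,0]],
    [[0.007,0,0],[0,0,0]],
    [[0.007,0,0],[0,0,0]],
  ],
)

```text
t: 35.3
tool_pos: [0.5068, -0.039, 0.0203]
orientation: [3.127, 0.288, 0.001]
force: [0.4, 0.3, -2.5]
opening: 0.0298
gripper_force: 55.0
```

```bash
python3 rel.py; python3 edge.py|sed -n '1,2p;4p'
```

```text
rel -0.02138446643230168 0.000254409631602932 F [ 0.4  0.3 -2.5] tq [-0.02 -0.08 -0.04]
exp switch edge [[319.9, 308.8]] grip rear top [[319.7, 341.6]] block rear top [[319.5, 333.7]] block rear bottom [[319.4, 310.1]]
per 10mm back: grip [[319.7, 360.4]] block [[319.5, 347.6]]
319 302 [100, 101, 101, 101, 101, 104, 106, 37, 22, 27, 29, 27, 28, 28, 28, 30, 27, 27, 30, 28, 28, 28, 29, 26, 27, 27, 28, 28, 27, 28, 27, 27, 28, 27, 27, 27, 25, 15, 73, 203, 231, 228, 230, 207, 85, 51, 60, 62, 64, 69, 73, 71, 69, 71, 73, 77, 75, 75, 77, 78, 76, 77, 79, 79, 79]
```

jog_arm(
  rows=[
    [[0.003,0,0],[0,0,0]],
    [[0.006,0,0],[0,0,0]],
    [[0.006,0,0],[0,0,0]],
  ],
)

```text
t: 35.65
tool_pos: [0.5076, -0.0388, 0.0201]
orientation: [3.127, 0.288, -0.0]
force: [-0.8, -0.3, -1.3]
opening: 0.0295
gripper_force: 55.0
```

jog_arm(
  rows=[
    [[0.003,0,0],[0,0,0]],
    [[0.006,0,0],[0,0,0]],
    [[0.006,0,0],[0,0,0]],
  ],
)

```text
t: 35.95
tool_pos: [0.5077, -0.0387, 0.0199]
orientation: [3.127, 0.288, -0.004]
force: [-6.1, -1.9, 1.5]
opening: 0.0297
gripper_force: 55.0
```

jog_arm(
  rows=[
    [[0.003,0,0],[0,0,0]],
    [[0.006,0,0],[0,0,0]],
    [[0.006,0,0],[0,0,0]],
  ],
)

```text
t: 36.25
tool_pos: [0.5078, -0.0387, 0.0198]
orientation: [3.127, 0.288, -0.007]
force: [-12.3, -2.8, 7.8]
opening: 0.0297
gripper_force: 55.0
```

```bash
python3 rel.py
```

```text
rel -0.020394696171808675 0.0003643609377196673 F [-12.3  -2.8   7.8] tq [-0.5   2.42  0.03]
```

jog_arm(
  rows=[
    [[-0.003,0,0.002],[0,0,0]],
    [[-0.006,0,0.005],[0,0,0]],
    [[-0.006,0,0.005],[0,0,0]],
  ],
)

```text
t: 36.55
tool_pos: [0.5078, -0.0387, 0.0198]
orientation: [3.127, 0.288, -0.003]
force: [-10.4, -1.0, 10.3]
opening: 0.0296
gripper_force: 55.0
```

jog_arm(
  rows=[
    [[0,0,0],[0,0,0]],
    [[0,0,0],[0,0,0]],
    [[0,0,0],[0,0,0]],
    [[0,0,0],[0,0,0]],
  ],
  hand=-0.05,
)

```text
t: 36.95
tool_pos: [0.5095, -0.0385, 0.0194]
orientation: [3.127, 0.288, 0.002]
force: [0.4, -0.4, 0.8]
opening: 0.0484
gripper_force: 0.0
```

jog_arm(
  rows=[
    [[0,0,-0.1],[0,0,0]],
    [[0,0,-0.25],[0,0,0]],
    [[0,0,-0.4],[0,0,0]],
    [[0,0,-0.5],[0,0,0]],
    [[0,0,-0.5],[0,0,0]],
  ],
)

```text
t: 37.45
tool_pos: [0.5117, -0.0388, 0.123]
orientation: [3.125, 0.287, 0.011]
force: [0.0, 0.8, 0.5]
opening: 0.0487
gripper_force: 0.0
```

jog_arm(
  rows=[
    [[-0.1,0,-0.1],[0,0,0]],
    [[-0.1,0,-0.1],[0,0,0]],
    [[-0.1,0,-0.1],[0,0,0]],
    [[-0.1,0,-0.1],[0,0,0]],
  ],
)

```text
t: 37.85
tool_pos: [0.4891, -0.0418, 0.1379]
orientation: [3.128, 0.287, -0.001]
force: [0.5, 0.0, -0.1]
opening: 0.0487
gripper_force: 0.0
```

```bash
python3 rel.py; python3 edge.py; python3 wf.py
```

```text
rel -0.03937131560174838 0.0007006714430974883 F [ 0.5  0.  -0.1] tq [ 0.07 -0.01  0.03]
exp switch edge [[320.0, 202.8]] grip rear top [[319.9, 237.2]] block rear top [[319.7, 250.9]] block rear bottom [[319.7, 241.8]]
per 10mm back: grip [[319.9, 249.4]] block [[319.8, 260.8]]
grip side edges [[300.7, 237.2], [339.1, 237.2]] block sides rear [[300.9, 251.0], [338.6, 250.9]]
319 196 [89, 89, 89, 89, 89, 91, 92, 45, 22, 24, 24, 24, 24, 25, 24, 24, 24, 24, 26, 23, 23, 25, 22, 23, 24, 24, 24, 23, 23, 22, 22, 23, 23, 22, 22, 23, 22, 22, 22, 16, 37, 117, 113, 111, 111, 111, 111, 111, 111, 111, 111, 110, 110, 105, 111, 201, 197, 199, 200, 202, 205, 205, 206, 206, 207]
228 289 [205, 206, 207, 208, 210, 207, 162, 157, 147, 146, 148, 148, 47, 13, 21, 23, 23, 24, 23, 23, 24, 23, 23, 22, 22, 22, 22, 22, 21, 24, 22, 24, 21, 23, 23, 25, 22, 23, 21, 22, 24, 22, 22, 23, 21, 24, 22, 18, 17, 96, 195, 189, 185, 184, 182, 169, 166, 171, 192, 180, 179]
L [153.  22.]
M [320.  24.]
R [488.  21.]
```

The key now measures home: grip edge 236.9 against 237.2 expected, block edge 251 against 250.9. I'm handing in.

jog_arm(
  rows=[
    [[0,0,-0.2],[0,0,0]],
    [[0,0,-0.2],[0,0,0]],
    [[0,0,-0.2],[0,0,0]],
    [[0,0,-0.2],[0,0,0]],
  ],
)

```text
t: 38.35
tool_pos: [0.4889, -0.0418, 0.1781]
orientation: [3.127, 0.288, -0.001]
force: [-0.1, -0.4, -0.2]
opening: 0.0492
gripper_force: 0.0
```

```bash
python3 -c "
from plant import robot;print(robot.close_job())"
```

```text
the job is handed in; nothing more can be done
None
```

The job is handed in (no verdict was returned): the three knobs were turned to their stops, middle first, and the key was stood on the bench, regripped, pushed home (the first push stopped about 8 mm short, the second measured within about 0.3 mm of home) and released; I did not re-check the bystanders.

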